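# Check a mailbox door spring on the hand test stand

### The arm

A 7-joint arm with a two-finger parallel gripper is mounted at the origin on the work surface. World frame = base frame: x ahead of the robot, y to its left, z up, the work surface at z = 0. Lengths are in m, angles in rad, forces in N, time in s.
With the tool pointing down it reaches from about 0.4 to 0.85 m from the base axis. Payload 4.5 kg.
Tool frame: the origin (TCP) lies midway between the tips of the shut fingers; the grasp point (between the pads) lies 19 mm behind it; z points along the fingers, y is the line along which they close (so a half turn about z gives the same grasp; the last joint's range is limited). The gripper opens to 88 mm and grips with 3 to 60 N. Pads are 18 mm wide; open, the fingers measure 123 mm over their backs; the gripper's body (75 mm by 187 mm) begins 45 mm behind the grasp point.
Start: joints at [0.034, 0.689, -0.195, 1.565, 0.157, 0.902, -0.215], TCP at [0.625, 0, 0.239] pointing down, gripper open.
Joint ranges: [-3.01, 3.01], [-0.46, 2.08], [-1.47, 1.51], [0.13, 2.56], [-1, 4.14], [0.04, 2.09], [-2.66, 2.66]. Speed limits (rad/s): [2.57, 2.57, 3.14, 3.14, 3.14, 3.14, 3.14].

### API

Orientations are given as a unit quaternion [x, y, z, w].
In Python, from plant import r gives the robot as it stands.
- The arm moves only by the tool carry_out, never from a script. Its argument "plan" is a list of rows, each an object with "rot": the turn, a rotation vector about the tool's x, y, z in rad, a list of three; "xyz": the shift along the tool's x, y, z in m, a list of three; "grip": the closure in counts, from 0 (fully open) to 255 (shut). In form: [{"rot": [wx, wy, wz], "xyz": [dx, dy, dz], "grip": grip}, ...]. A call has 1 to 8 rows; each row is the pose to reach, as a shift and turn from the pose commanded when the call began, along the tool's axes at that moment; what a row does not reach only later rows make up. A row lasts 1/12 s, in which the tool goes at most 41.7 mm and 7.16 degrees, less where a joint would pass 70% of its speed; a pose out of reach is approached as far as the arm can. A call with a gripper value outside its range is refused whole. The fingers move at their own pace and stop on an object; "squeeze" is the grip in N (left out, the last holds). Time passes only in rows, so rows that repeat a pose let the fingers close. It gives the time, the measured TCP pose, the force, the opening and the grip force at its end, in the units of the state.
- r.get_state(): the state, without advancing time (a new reading comes with each control period).
- r.snapshot(name): name is "scene" or "side" or "wrist"; returns the picture (400x640x3 uint8, red, green, blue); there is no depth.
- r.camera_params(name): a dict with "fx", "fy", "cx", "cy" (pixels), "position" and "attitude" of the camera in the world; the wrist camera has in their place "hand_eye" (4x4, takes a point from camera to tool coordinates, whose origin is the TCP and whose axes are the flange's). Camera axes: x right, y down, z forward; pixel columns grow to the right and rows downward; lengths in m; the calibration is good to about 2 mm. A picture is of the moment at which its call begins: read the wrist's pose just before it. camera_params takes no time and is no camera call.
- r.finish_job(): hands the job in; it is judged then, once.
The state is a dict: "clock": time; "q": joint angles; "qd": joint speeds; "joint_torque": joint torques, N m; "tool_pos": TCP position; "eef_rot": TCP orientation; "contact_force": force on the tool from outside, world axes, zero at the start; "moment": the same for the moment, N m; "opening": opening from 0.0 (shut) to 1.0 (fully open); "finger_force": force on a finger pad.
Only numpy, scipy, OpenCV 4.12 (cv2) and the standard library are available. Lean on these libraries where they do the work, as an engineer would, in place of code of your own. Each camera call takes 0.05 s, during which the arm holds its last target. There are 200 camera calls.

### The job

Test the spring lying in the left groove (seen from the robot) of the wooden rack: lay it on the two carrying rods of the test stand, slide the carriage against it until the carriage's index line stands at the mark, not pushing past the mark, and hold it there for a second while you read its force. Then let the carriage back and lay the spring in the shallow rectangular tray if it pushed with 12 N or more at the mark, or put it in the round scrap tin if it was weaker. Leave the other spring in its groove and the counter's other things where they are.

Things in the scene. Friction and masses are not known exactly. Their poses are not given: they have to be found in the camera images.
- spring_1: Steel coil compression spring, 24 mm outside diameter, 60 mm free length, 50 g, lying in one of the rack's two grooves. Origin on its axis, 30 mm from its -x end; x along its axis. It looks just like spring_2; one of the two is sound (about 0.9 N/mm), the other weak (about half of that); either may lie in the left groove. Grip it across its diameter, about the middle.
- spring_2: The other steel coil spring, same size, look and origin as spring_1; it lies in the other groove. Either of the two may be the weak one.
- tester: Hand test stand, aluminium base 365 x 120 x 18 mm, fixed. Origin on the underside near the middle; x runs along the stand towards the gauge (the way the carriage is pushed), z up, +y is the side with the rule and the mark. The gauge's round plate, 36 mm wide, faces the spring at x = 55 mm and yields 0.1 mm per N. The dial gauge, 72 mm wide, 85 mm high, is centred at x = 125 mm.
- cradle (a point): Where the middle of a spring is best laid: on the tester's axis 60 mm above the counter, at the tester's x = 10 mm. Two steel rods (6 mm thick, 17 mm apart, along x from -18 to 48 mm, tops 51 mm above the counter) carry it, its axis then 60 mm up. 10 mm off along the rods is still good: the carriage pushes it to the gauge.
- carriage (a joint): Travel of the sliding carriage along the tester's x, m: 0 fully back, growing towards the gauge, end 0.092. The gap between its pressing face and the gauge plate is 115 mm less this travel. It slides with 1 to 2 N of friction and stays where it is left, but a compressed spring drives it back when let go.
- grip (a point): Middle of the carriage's upright black grip, a block 20 mm along the tester's x, 30 mm across, from 76 to 122 mm above the counter; this point is 102 mm up. The carriage's block under it is 50 x 92 mm and 75 mm high. Take it from above, fingers before and behind it along x.
- index (a point): The index line on the carriage, at the foot of its +y side, 4 mm further along the tester's x than the middle of the grip.
- mark_line (a point): The mark: the line of a small steel flag, its top 40 mm above the counter, clamped on the rule beside the carriage's path. The index is at the mark when both points have the same place along the tester's x. It is set so that a spring is then pressed together by 16 to 23 mm. Do not move the flag.
- needle (a joint): Needle of the dial gauge, rad: 0 at no load, turning clockwise seen from above by 0.2 rad per N, full scale 25 N. Ticks are 1 N apart; the heavy line over the bezel, on the dial's side away from the mark, stands for 12 N (2.4 rad).
- drag_hand (a joint): The gauge's second, loose hand with a round end (peak hand), rad, same scale as the needle: the needle carries it along and it stays at the highest force reached (within 0.2 N), 0.2 rad per N; 12 N = 2.4 rad. It starts at 0.
- rack: Wooden rack, 90 x 115 mm, fixed, with two grooves along its x, 68 mm apart, holding one spring each, axis 24 mm above the counter; the ridges beside a spring reach 16 mm above the counter. Origin under its middle. A thin aluminium strip closes its +x end (the end away from the robot).
- left_groove (a point): Middle of the left groove (seen from the robot, the aluminium strip being at the far end), on the rack's +y side, at the height of the axis of a spring in it. The spring to be tested lies here, up to 6 mm off along the groove.
- right_groove (a point): Middle of the right groove, on the rack's -y side. The spring here is left alone.
- tray: Shallow grey tray for sound springs, 140 (x) x 110 (y) mm outside, 20 mm high, walls and floor 3 to 5 mm. Fixed. Origin under its middle.
- tin: Round steel scrap tin, 112 mm diameter, 45 mm high, wall 3 mm, open above. Fixed. Origin under its middle.
- ink_pad: Flat grey ink pad case 112 x 72 x 18 mm, bystander.
- date_stamp: Hand date stamp, 96 mm high with a turned wooden handle, bystander.
- screwdriver: Screwdriver, 170 mm long, lying, bystander.
- box_door: Brass mailbox door, 125 x 90 mm, lying flat, 13 mm high at its lock, bystander.
- tape_dispenser: Heavy black tape dispenser, 170 mm long, 92 mm high, bystander.
- pen_cup: Blue cup of pens, 150 mm high, bystander.
- lock: Small brass lock cylinder, 27 mm wide, 30 mm high, standing, bystander.
Mind the look-alikes: they are no part of the job. Of the things that look like the tin, the smaller one is meant.

How it is judged:
On the way, in this order (a step that is already met when the one before it is completed fails the run):
1. one of the springs lies on the tester's carrying rods, let go (((distance between spring_1 and cradle below 0.022 m and angle between spring_1's own x axis and vertical between 1.45 and 1.69 rad and contact force between the fingers and spring_1 below 0.1 N) or (distance between spring_2 and cradle below 0.022 m and angle between spring_2's own x axis and vertical between 1.45 and 1.69 rad and contact force between the fingers and spring_2 below 0.1 N))), for 0.1 s.
2. the carriage presses the spring against the gauge, its index within 2.5 mm of the mark, and is held there for 0.6 s (x of index in the frame of mark_line between -0.0025 and 0.0025 m and value of joint needle above 1 rad and distance between any of spring_1, spring_2 and cradle below 0.05 m), for 0.6 s.
At the end, for the whole second after the job is handed in: The tested spring (from the left groove) is at rest, lying in the rectangular tray if the force at the mark (kept by the drag hand) was above 12 N, or inside the round tin if it was less; the other spring still lies in the rack's right groove, within 15 mm (((distance between spring_2 and right_groove below 0.015 m and linear speed of spring_1 below 0.02 m/s and ((value of joint drag_hand above 2.4 rad and x of spring_1 in the frame of tray between -0.062 and 0.062 m and y of spring_1 in the frame of tray between -0.047 and 0.047 m and z of spring_1 in the frame of tray below 0.026 m) or (value of joint drag_hand below 2.4 rad and horizontal distance between spring_1 and tin below 0.05 m and z of spring_1 in the frame of tin below 0.045 m))) or (distance between spring_1 and right_groove below 0.015 m and linear speed of spring_2 below 0.02 m/s and ((value of joint drag_hand above 2.4 rad and x of spring_2 in the frame of tray between -0.062 and 0.062 m and y of spring_2 in the frame of tray between -0.047 and 0.047 m and z of spring_2 in the frame of tray below 0.026 m) or (value of joint drag_hand below 2.4 rad and horizontal distance between spring_2 and tin below 0.05 m and z of spring_2 in the frame of tin below 0.045 m))))); the robot touches nothing.
It fails at once if the carriage is pushed more than 5 mm past the mark (x of index in the frame of mark_line above 0.005 m).
It fails at once if the gauge is loaded beyond 24 N (value of joint needle above 4.8 rad).
It fails at once if the mark is shifted by more than 2 mm (distance of mark_line from where it was at the start of the episode above 0.002 m).
It fails at once if a bystander is moved by more than 20 mm (distance of any of ink_pad, date_stamp, screwdriver, box_door, tape_dispenser, pen_cup, lock from where it was at the start of the episode above 0.02 m).
It also fails if it takes over 72 s, if anything falls off the work surface, if the arm or the gripper's body presses on something with over 40 N, if the wrist force passes 120 N, or if a joint passes its speed limit or range.

## Working session

There is one attempt and no reset: what is moved stays moved. The work goes in short steps, Python scripts to look and compute and a tool call to move; the robot and the scene stay as the last step left them, time stands still between calls to the robot, and variables do not carry over. Pictures are saved under pics/ and viewed, at most 10 in all, crops included, and the job is handed in when it is done.

Besides the shell and the picture viewer there is one more tool, called after "Emit:" as name(argument=value, ...), one argument or row to a line, values as JSON. carry_out: Moves the arm, as the interface text tells. Its arguments: {"type":"object","properties":{"plan":{"type":"array"},"squeeze":{"type":"number"}},"required":["plan"]}

```bash
ls; mkdir -p pics; cat > h.py <<'E'
import numpy as np, cv2
from plant import r
from scipy.spatial.transform import Rotation as R
def cam(n):
    c=r.camera_params(n)
    if 'hand_eye' in c:
        s=r.get_state(); T=np.eye(4); T[:3,:3]=R.from_quat(s['eef_rot']).as_matrix(); T[:3,3]=s['tool_pos']
        M=T@np.array(c['hand_eye']); return c,M[:3,:3],M[:3,3]
    a=np.array(c['attitude']); 
    m=R.from_quat(a).as_matrix() if a.size==4 else a.reshape(3,3)
    return c,m,np.array(c['position'])
def ray(C,u,v,z):
    c,m,p=C; d=m@np.array([(u-c['cx'])/c['fx'],(v-c['cy'])/c['fy'],1]); return p+d*(z-p[2])/d[2]
def proj(C,P):
    c,m,p=C; q=m.T@(np.array(P)-p); return np.array([c['fx']*q[0]/q[2]+c['cx'],c['fy']*q[1]/q[2]+c['cy']])
def snap(n,f):
    C=cam(n); im=r.snapshot(n)[:,:,::-1].copy(); cv2.imwrite('pics/'+f,im); return C,im
E
python3 - <<'E'
from h import *
for n in('scene','side','wrist'):
    C,im=snap(n,n+'0.png'); print(n,C)
print(r.get_state())
a=cv2.imread('pics/scene0.png');b=cv2.imread('pics/side0.png')
E
```

```text
pics
scene ({'fx': 502.4267128530489, 'fy': 502.4267128530489, 'cx': 312.62295440733703, 'cy': 196.88800532618816, 'position': array([ 1.27002405, -0.70717927,  0.83852481]), 'attitude': array([ 0.80604965,  0.36776935, -0.19044149, -0.42280221])}, array([[ 0.65695549,  0.43184256, -0.61799797],
       [ 0.75391888, -0.37196799,  0.54152206],
       [ 0.00397681, -0.82167623, -0.56994067]]), array([ 1.27002405, -0.70717927,  0.83852481]))
side ({'fx': 465.77167217959254, 'fy': 465.77167217959254, 'cx': 322.00685917373045, 'cy': 204.8328182574054, 'position': array([ 0.28090792, -0.92180942,  0.74225327]), 'attitude': array([ 0.88040159, -0.09679653,  0.04401708, -0.46215363])}, array([[ 0.97738586, -0.12975433,  0.16697514],
       [-0.21112494, -0.55408891,  0.80524018],
       [-0.01196433, -0.82228298, -0.56895304]]), array([ 0.28090792, -0.92180942,  0.74225327]))
wrist ({'fx': 313.0747531219001, 'fy': 313.0747531219001, 'cx': 317.14283061150473, 'cy': 202.65284771177247, 'hand_eye': array([[ 9.12153450e-05, -9.59206803e-01, -2.82705324e-01,
         7.37246476e-02],
       [ 9.9
[... 521 characters left out ...]
7942, -0.19453577,  1.56609253,  0.15726813,
        0.9025363 , -0.21511699]), 'qd': array([-5.71892735e-04, -2.04790813e-03, -1.04002497e-03, -4.28989075e-03,
       -7.60537673e-04, -1.67485941e-04, -2.09793642e-05]), 'joint_torque': array([-1.46674727e-03, -5.27863634e+01, -1.26819178e+00, -1.53587687e+01,
       -5.24473807e-02,  3.92338901e-03,  1.12435155e-04]), 'tool_pos': array([ 6.24509284e-01, -3.40192573e-05,  2.38105276e-01]), 'eef_rot': array([ 7.07099392e-01,  7.07113810e-01, -5.33218645e-04, -4.75607614e-04]), 'contact_force': array([0.9439591 , 0.42245207, 0.26030446]), 'moment': array([0.05742562, 0.02798497, 0.02215681]), 'finger_force': 0.0, 'opening': 0.9975476084564359}
```

View pics/scene0.png

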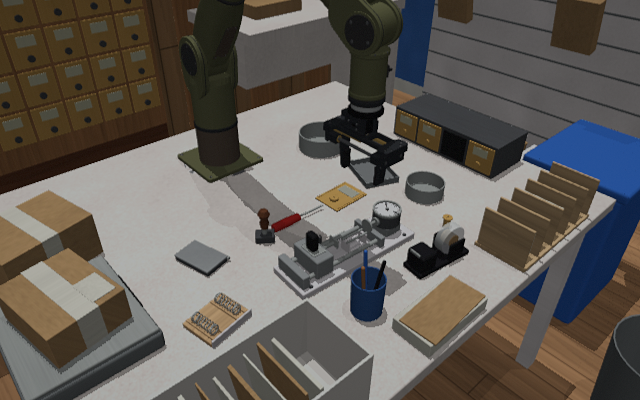

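View pics/side0.png

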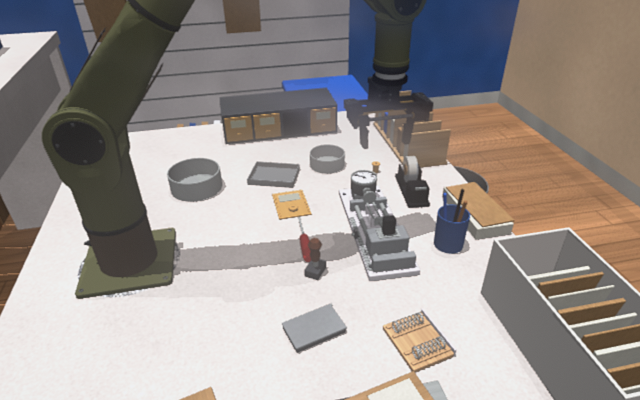

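The scene view shows the rack at (218,317), with springs at (230,303) and (205,323). The tester runs from (290,275) to (400,225), the small tin is at (425,187) and the tray sits under the gripper at (370,170). The side view shows the rack at (418,340), the tester around (378,230), the tray at (273,174) and the small tin at (327,158).

Look-alikes (side view):
- **Springs:** (408,322) is at +y, so it is the left one. (430,349) is the right one.
- **Tins:** the larger one at (195,178) is the decoy; the small one at (327,158) is meant.
- **Tray:** (273,174) is the tray; the ink pad at (315,327) is not.

I choose the spring at (408,322).

```bash
python3 - <<'E'
from h import *
a=cv2.imread('pics/side0.png');b=cv2.imread('pics/scene0.png')
A=cv2.resize(a[300:375,375:465],None,fx=4,fy=4,interpolation=cv2.INTER_CUBIC)
B=cv2.resize(a[165:285,330:430],None,fx=4,fy=4,interpolation=cv2.INTER_CUBIC)
Cc=cv2.resize(b[195:300,265:420],None,fx=2.5,fy=2.5,interpolation=cv2.INTER_CUBIC)
o=np.zeros((580,790,3),np.uint8); o[:300,:360]=A; o[:480,390:790]=B; o[310:310+262,:387]=Cc[:262,:387]
cv2.imwrite('pics/comp.png',o)
C=cam('side');D=cam('scene')
for nm,p,z in [('sprL',(408,322),.024),('sprR',(430,349),.024),('tray',(273,173),.01),('tin',(327,153),.045),('gauge',(364,180),.085),('pad',(315,327),.018),('cup',(451,215),.1),('stamp',(316,262),.03)]:
    print(nm,ray(C,*p,z).round(3))
for nm,p,z in [('sprL',(230,303),.024),('sprR',(205,323),.024),('tin',(425,180),.045),('gauge',(387,211),.085)]:
    print(nm,ray(D,*p,z).round(3))
E
```

```text
sprL [ 0.572 -0.343  0.024]
sprR [ 0.588 -0.413  0.024]
tray [0.385 0.317 0.01 ]
tin [0.561 0.341 0.045]
gauge [0.608 0.097 0.085]
pad [ 0.39  -0.31   0.018]
cup [ 0.754 -0.122  0.1  ]
stamp [ 0.428 -0.135  0.03 ]
sprL [ 0.575 -0.336  0.024]
sprR [ 0.588 -0.407  0.024]
tin [0.558 0.352 0.045]
gauge [0.623 0.11  0.085]
```

View pics/comp.png

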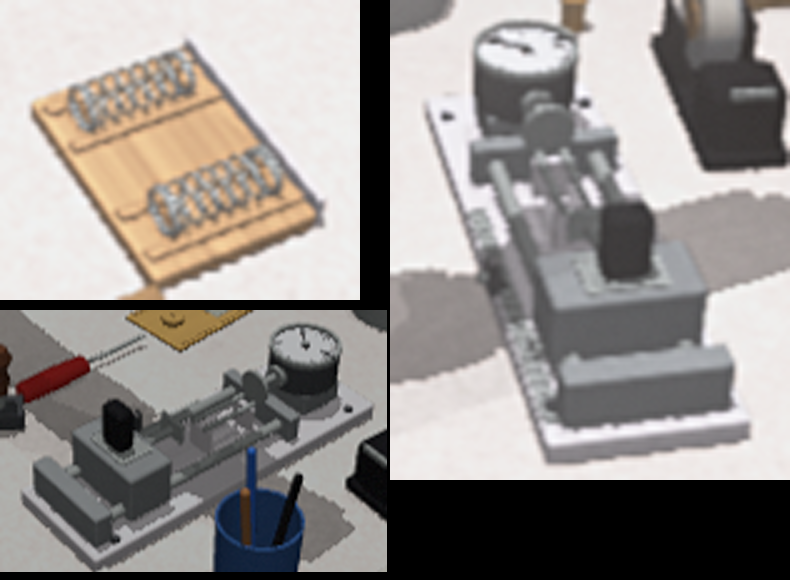

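The close crop shows both springs in the rack. The left one (top of the crop) spans about (70..195, 45..130). The tester's carriage is fully back, the gauge is at the far end, and the rule and flag are on the −x world side. Next I check the wrist picture and go over the rack.

View pics/wrist0.png

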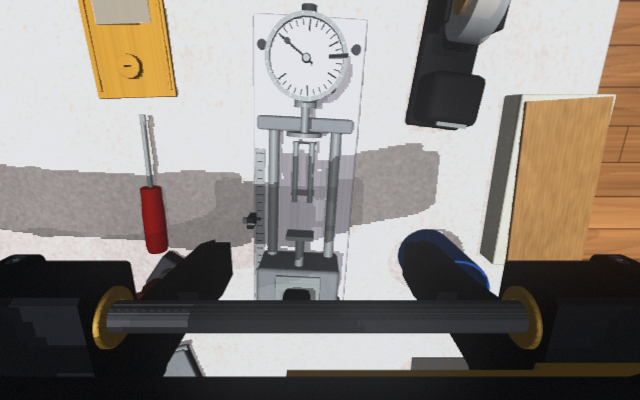

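Emit:
carry_out(
  plan=[
    {"xyz": [-0.04,-0.006,0],"rot": [0,0,0.12],"grip": 0},
    {"xyz": [-0.08,-0.012,0],"rot": [0,0,0.24],"grip": 0},
    {"xyz": [-0.12,-0.018,0],"rot": [0,0,0.36],"grip": 0},
    {"xyz": [-0.16,-0.024,0],"rot": [0,0,0.48],"grip": 0},
    {"xyz": [-0.2,-0.03,0],"rot": [0,0,0.6],"grip": 0},
    {"xyz": [-0.24,-0.036,0],"rot": [0,0,0.72],"grip": 0},
    {"xyz": [-0.28,-0.042,0],"rot": [0,0,0.84],"grip": 0},
    {"xyz": [-0.32,-0.048,0],"rot": [0,0,0.96],"grip": 0},
  ],
)

```text
clock: 0.82
tool_pos: [0.5762, -0.3217, 0.2386]
eef_rot: [0.955, 0.298, -0.0, -0.0]
contact_force: [-0.8, 0.7, -0.2]
opening: 1.0
finger_force: 0.0
```

The wrist view shows the tester clearly. The gauge dial centre is at (306,57), with the 12 N line at (338,56) and the needle at zero pointing to about (283,38). The cradle rods run along columns 297 to 312 over rows 140 to 200. The flag knob is at (251,221) and the carriage front edge is at row 260.

Emit:
carry_out(
  plan=[
    {"xyz": [-0.006,0.008,0],"rot": [0,0,0.12],"grip": 0},
    {"xyz": [-0.012,0.016,0],"rot": [0,0,0.24],"grip": 0},
    {"xyz": [-0.012,0.016,0],"rot": [0,0,0.36],"grip": 0},
    {"xyz": [-0.012,0.016,0],"rot": [0,0,0.41],"grip": 0},
    {"xyz": [-0.012,0.016,0],"rot": [0,0,0.41],"grip": 0},
  ],
)

```text
clock: 1.23
tool_pos: [0.5761, -0.3399, 0.2382]
eef_rot: [0.995, 0.1, -0.0, -0.0]
contact_force: [0.1, 0.0, -0.9]
opening: 1.001
finger_force: 0.0
```

```bash
python3 - <<'E'
from h import *
C,im=snap('wrist','w1.png')
im2=cv2.imread('pics/wrist0.png')
A=cv2.resize(im2[110:300,215:365],None,fx=2.6,fy=2.6,interpolation=cv2.INTER_CUBIC)
o=np.zeros((500,800,3),np.uint8); h,w=A.shape[:2]; o[:h,:w]=A
B=im[90:330,110:510]; o[:B.shape[0],w:w+400]=B[:,:400]
cv2.imwrite('pics/c2.png',o); print(w,h)
c,_,_=cam('wrist')
c0=(c,np.array([[ 9.99997700e-01,  7.66772063e-04, -2.00308596e-03],[ 1.69000710e-04, -9.59179077e-01, -2.82799345e-01],[-2.13816078e-03,  2.82798356e-01, -9.59177000e-01]]),np.array([0.62514386, 0.07370753, 0.38387788]))
for n,u,v,z in [('dial',306,57,.085),('baseTL',254,14,.018),('baseTR',367,16,.018),('baseBR',349,300,.018),('baseBL',255,298,.018),('rodL',297,145,.051),('rodR',312,145,.051),('rodLb',297,198,.051),('rodRb',311,198,.051),('flag',262,221,.04),('faceL',288,236,.06),('faceR',312,236,.06)]: print(n,ray(c0,u,v,z).round(4))
E
```

```text
390 494
dial [0.6147 0.1185 0.085 ]
baseTL [0.559  0.1693 0.018 ]
baseTR [0.676  0.1675 0.018 ]
baseBR [ 0.6671 -0.1702  0.018 ]
baseBL [ 0.5412 -0.1674  0.018 ]
rodL [0.6033 0.0388 0.051 ]
rodR [0.619  0.0388 0.051 ]
rodLb [ 0.6022 -0.0191  0.051 ]
rodRb [ 0.6177 -0.0191  0.051 ]
flag [ 0.5601 -0.05    0.04  ]
faceL [ 0.592  -0.0605  0.06  ]
faceR [ 0.6187 -0.0605  0.06  ]
```

View pics/c2.png

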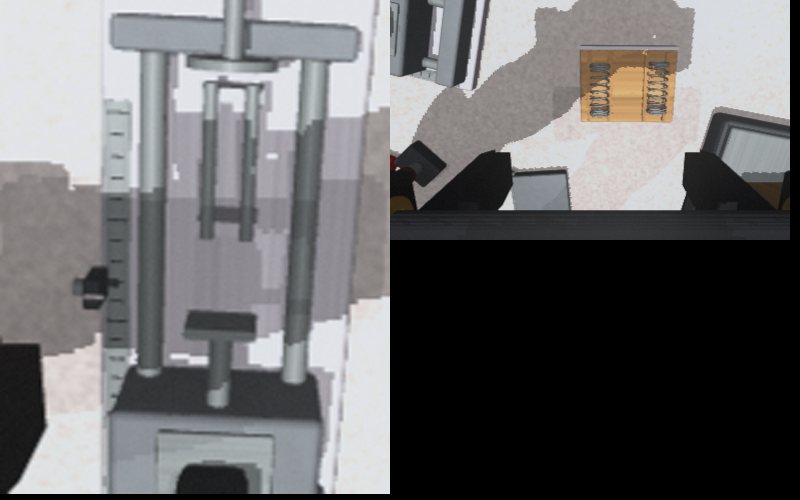

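The crop shows the rack upright in the wrist view. The left spring is at about pixel (320,180), the right one at (378,179), and the strip is at the far end. The flag is on the rule at about pixel (258,219).

```bash
python3 - <<'E'
from h import *
C=cam('wrist'); im=cv2.imread('pics/w1.png')
for n,u,v,z in [('Lmid',319.5,180,.024),('Ltop',319.5,152,.024),('Lbot',319.5,208,.024),('Rmid',378,180,.024),('rackTL',302,138,.012),('rackTR',397,138,.012),('rackBL',302,210,.012),('rackBR',393,212,.012)]: print(n,ray(C,u,v,z).round(4))
s=r.get_state(); print(s['tool_pos'],R.from_quat(s['eef_rot']).as_matrix().round(3))
hsv=cv2.cvtColor(im,cv2.COLOR_BGR2HSV); reg=hsv[140:216,300:400]
m=(reg[...,1]<90).astype(np.uint8)
n,l,st,ce=cv2.connectedComponentsWithStats(cv2.morphologyEx(m,cv2.MORPH_CLOSE,np.ones((9,3))))
for i in range(1,n):
    if st[i,4]>100:
        u,v=ce[i]+[300,140]; print(st[i],u,v,ray(C,u,v,.024).round(4))
E
```

```text
Lmid [ 0.5715 -0.3426  0.024 ]
Ltop [ 0.6036 -0.336   0.024 ]
Lbot [ 0.5378 -0.3496  0.024 ]
Rmid [ 0.5853 -0.4099  0.024 ]
rackTL [ 0.6139 -0.313   0.012 ]
rackTR [ 0.6362 -0.4217  0.012 ]
rackBL [ 0.5272 -0.3296  0.012 ]
rackBR [ 0.5475 -0.4415  0.012 ]
[ 0.57623712 -0.33964483  0.23827561] [[ 0.98   0.201 -0.001]
 [ 0.201 -0.98   0.   ]
 [-0.001 -0.001 -1.   ]]
[   0    0  100   76 3264] 354.4310661764706 184.76899509803923 [ 0.5742 -0.3841  0.024 ]
```

Emit:
carry_out(
  plan=[
    {"xyz": [-0.0055,0.002,0.03],"rot": [0,0,0],"grip": 128},
    {"xyz": [-0.0055,0.002,0.06],"rot": [0,0,0],"grip": 128},
    {"xyz": [-0.0055,0.002,0.09],"rot": [0,0,0],"grip": 128},
    {"xyz": [-0.0055,0.002,0.12],"rot": [0,0,0],"grip": 128},
    {"xyz": [-0.0055,0.002,0.14],"rot": [0,0,0],"grip": 128},
    {"xyz": [-0.0055,0.002,0.14],"rot": [0,0,0],"grip": 128},
    {"xyz": [-0.0055,0.002,0.14],"rot": [0,0,0],"grip": 128},
  ],
  squeeze=15,
)

```text
clock: 1.87
tool_pos: [0.571, -0.3424, 0.098]
eef_rot: [0.995, 0.101, -0.001, -0.001]
contact_force: [0.2, -0.5, 0.0]
opening: 0.51
finger_force: 0.0
```

```bash
python3 - <<'E'
from h import *
C,im=snap('wrist','w2.png'); s=r.get_state(); print(s['tool_pos'],s['opening'])
print('tip target px',proj(C,[.571,-.343,.024]),proj(C,s['tool_pos']))
cv2.imwrite('pics/c3.png',im[60:360,140:500])
E
```

```text
[ 0.57194028 -0.34328037  0.09951932] 0.5014715252559031
tip target px [319.13076522 213.71092742] [320.78484097 259.34840392]
```

View pics/c3.png

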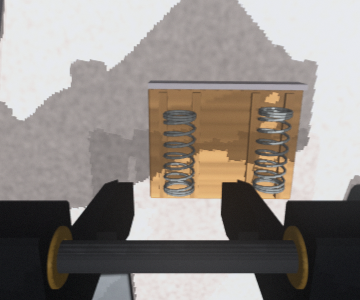

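The left spring is centred at about (319,212) in the wrist view, where I predicted it, between the fingers. I descend and grip.

Emit:
carry_out(
  plan=[
    {"xyz": [0,0,0.03],"rot": [0,0,0],"grip": 128},
    {"xyz": [0,0,0.06],"rot": [0,0,0],"grip": 128},
    {"xyz": [0,0,0.08],"rot": [0,0,0],"grip": 128},
    {"xyz": [0,0,0.08],"rot": [0,0,0],"grip": 128},
    {"xyz": [0,0,0.08],"rot": [0,0,0],"grip": 255},
    {"xyz": [0,0,0.08],"rot": [0,0,0],"grip": 255},
    {"xyz": [0,0,0.08],"rot": [0,0,0],"grip": 255},
    {"xyz": [0,0,0.08],"rot": [0,0,0],"grip": 255},
  ],
  squeeze=15,
)

```text
clock: 2.58
tool_pos: [0.5729, -0.3437, 0.0213]
eef_rot: [0.995, 0.1, 0.002, 0.001]
contact_force: [-1.5, 1.0, 6.1]
opening: 0.268
finger_force: 15.0
```

Emit:
carry_out(
  plan=[
    {"xyz": [0,0,0],"rot": [0,0,0],"grip": 255},
    {"xyz": [0,0,-0.02],"rot": [0,0,0],"grip": 255},
    {"xyz": [0,0,-0.05],"rot": [0,0,0],"grip": 255},
    {"xyz": [0,0,-0.08],"rot": [0,0,0],"grip": 255},
    {"xyz": [0,0,-0.12],"rot": [0,0,0],"grip": 255},
    {"xyz": [0,0,-0.15],"rot": [0,0,0],"grip": 255},
    {"xyz": [0,0,-0.15],"rot": [0,0,0],"grip": 255},
  ],
)

```text
clock: 3.17
tool_pos: [0.5753, -0.346, 0.177]
eef_rot: [0.995, 0.1, 0.006, 0.004]
contact_force: [0.6, -0.5, -1.4]
opening: 0.264
finger_force: 15.0
```

Emit:
carry_out(
  plan=[
    {"xyz": [0.01,-0.03,-0.01],"rot": [0,0,-0.12],"grip": 255},
    {"xyz": [0.02,-0.06,-0.02],"rot": [0,0,-0.24],"grip": 255},
    {"xyz": [0.03,-0.09,-0.02],"rot": [0,0,-0.36],"grip": 255},
    {"xyz": [0.04,-0.12,-0.02],"rot": [0,0,-0.48],"grip": 255},
    {"xyz": [0.05,-0.15,-0.02],"rot": [0,0,-0.6],"grip": 255},
    {"xyz": [0.06,-0.18,-0.02],"rot": [0,0,-0.72],"grip": 255},
    {"xyz": [0.07,-0.21,-0.02],"rot": [0,0,-0.84],"grip": 255},
    {"xyz": [0.08,-0.24,-0.02],"rot": [0,0,-0.96],"grip": 255},
  ],
)

```text
clock: 3.83
tool_pos: [0.602, -0.0906, 0.1893]
eef_rot: [0.835, 0.551, 0.0, 0.0]
contact_force: [0.0, -0.5, -1.5]
opening: 0.263
finger_force: 15.0
```

Emit:
carry_out(
  plan=[
    {"xyz": [0.03,0,0],"rot": [0,0,-0.12],"grip": 255},
    {"xyz": [0.06,-0.008,0],"rot": [0,0,-0.24],"grip": 255},
    {"xyz": [0.09,-0.015,0],"rot": [0,0,-0.36],"grip": 255},
    {"xyz": [0.09,-0.015,0],"rot": [0,0,-0.373],"grip": 255},
    {"xyz": [0.09,-0.015,0],"rot": [0,0,-0.373],"grip": 255},
    {"xyz": [0.09,-0.015,0],"rot": [0,0,-0.373],"grip": 255},
  ],
)

```text
clock: 4.33
tool_pos: [0.6238, -0.0045, 0.1889]
eef_rot: [0.721, 0.693, -0.0, 0.0]
contact_force: [0.7, 0.6, -2.1]
opening: 0.265
finger_force: 15.0
```

```bash
python3 - <<'E'
from h import *
C,im=snap('wrist','w3.png'); s=r.get_state(); print(s['tool_pos'],R.from_quat(s['eef_rot']).as_matrix().round(3),s['opening'])
cv2.imwrite('pics/c4.png',im)
E
```

```text
[ 0.62380785 -0.00545362  0.18883832] [[ 0.04   0.999 -0.   ]
 [ 0.999 -0.04  -0.002]
 [-0.002  0.    -1.   ]] 0.264674376180893
```

View pics/c4.png

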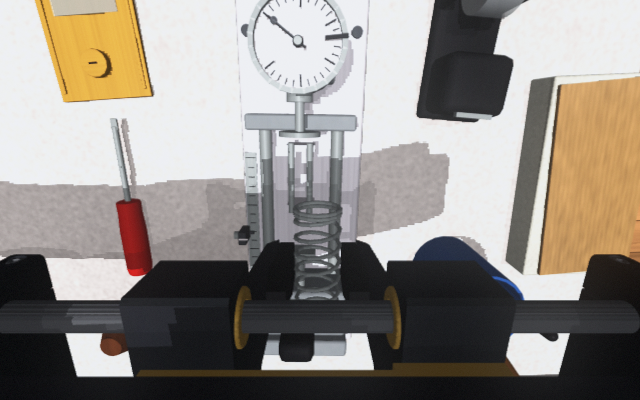

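The spring is held between the fingers at about (317,250), with its axis along the image's vertical. The dial is centred at (298,40), the plate at (299,134), the rod tops at (294,145) and (309,145), and the flag knob at (242,234).

```bash
python3 - <<'E'
from h import *
C=cam('wrist'); im=cv2.imread('pics/w3.png')
for n,u,v,z in [('dial',298,40,.085),('plateL',279,134,.06),('plateR',320,134,.06),('crossL',245,122,.06),('crossR',356,122,.06),('baseTL',237,0,.018),('baseTR',370,0,.018)]: print(n,ray(C,u,v,z).round(4))
o=cv2.resize(im[110:270,225:370],None,fx=3.7,fy=3.7,interpolation=cv2.INTER_CUBIC); cv2.imwrite('pics/c5.png',o)
g=cv2.cvtColor(im,cv2.COLOR_BGR2GRAY)
for v in (155,165,175,185,195): print(v,g[v,282:322].tolist())
E
```

```text
dial [0.6152 0.1172 0.085 ]
plateL [0.5935 0.0498 0.06  ]
plateR [0.6287 0.0484 0.06  ]
crossL [0.5654 0.061  0.06  ]
crossR [0.6597 0.0572 0.06  ]
baseTL [0.5599 0.1644 0.018 ]
baseTR [0.6775 0.1596 0.018 ]
155 [238, 238, 238, 238, 238, 222, 162, 177, 198, 201, 170, 149, 190, 226, 174, 175, 176, 178, 181, 211, 238, 237, 238, 227, 176, 158, 185, 199, 188, 162, 135, 146, 184, 184, 183, 211, 237, 238, 238, 238]
165 [176, 180, 183, 182, 178, 158, 115, 141, 196, 201, 170, 139, 135, 173, 173, 172, 174, 176, 180, 183, 183, 171, 152, 144, 134, 134, 115, 123, 118, 108, 121, 161, 183, 183, 184, 183, 182, 183, 182, 174]
175 [177, 178, 180, 182, 178, 157, 114, 105, 120, 126, 113, 103, 126, 172, 171, 172, 174, 177, 209, 238, 238, 238, 237, 228, 172, 99, 113, 122, 117, 104, 112, 156, 181, 182, 181, 181, 181, 183, 179, 175]
185 [175, 177, 180, 183, 178, 153, 107, 100, 105, 133, 155, 132, 126, 158, 155, 151, 149, 150, 153, 155, 153, 152, 153, 143, 133, 152, 148, 109, 103, 92, 113, 156, 155, 156, 154, 156, 157, 157, 153, 148]
195 [151, 153, 154, 154, 153, 140, 111, 95, 110, 115, 108, 92, 109, 147, 145, 147, 148, 153, 154, 154, 153, 155, 155, 145, 115, 91, 102, 112, 105, 93, 112, 155, 155, 152, 155, 155, 158, 159, 154, 150]
```

```bash
python3 - <<'E'
from h import *
C=cam('wrist')
for v in (165,195): print(v,((ray(C,291,v,.049)+ray(C,309.7,v,.049))/2).round(4), (ray(C,309.7,v,.049)-ray(C,291,v,.049)).round(4))
print('spring top end',ray(C,317.5,206,.192+.012).round(4), ray(C,317.5,206,.192).round(4))
E
```

```text
165 [0.6097 0.0205 0.049 ] [ 0.0172 -0.0007  0.    ]
195 [ 0.6081 -0.008   0.049 ] [ 0.0177 -0.0007  0.    ]
spring top end [0.6257 0.0282 0.204 ] [0.6255 0.0245 0.192 ]
```

```bash
python3 - <<'E'
from h import *
C=cam('wrist');S=cam('side');D=cam('scene')
for z in (.02,.03,.04,.05,.06,.07):
    print(z,[ray(C,u,131,z).round(4)[:2].tolist() for u in (266,336)],[proj(S,ray(C,u,131,z)).round(1).tolist() for u in (266,336)],[proj(D,ray(C,u,131,z)).round(1).tolist() for u in (266,336)])
a=cv2.imread('pics/side0.png');b=cv2.imread('pics/scene0.png')
o=np.hstack([cv2.resize(a[185:245,340:400],(400,400),interpolation=cv2.INTER_CUBIC),cv2.resize(b[200:260,330:390],(400,400),interpolation=cv2.INTER_CUBIC)])
cv2.imwrite('pics/c6.png',o)
E
```

```text
0.02 [[0.5761, 0.0505], [0.6447, 0.0478]] [[356.4, 211.1], [381.3, 208.4]] [[355.8, 231.9], [374.4, 245.4]]
0.03 [[0.5777, 0.0511], [0.6442, 0.0484]] [[357.1, 207.9], [381.3, 205.2]] [[356.6, 229.1], [374.7, 242.1]]
0.04 [[0.5793, 0.0517], [0.6436, 0.0491]] [[357.7, 204.6], [381.2, 202.0]] [[357.4, 226.3], [375.0, 238.8]]
0.05 [[0.581, 0.0522], [0.6431, 0.0497]] [[358.4, 201.3], [381.2, 198.8]] [[358.2, 223.4], [375.3, 235.4]]
0.06 [[0.5826, 0.0528], [0.6425, 0.0504]] [[359.0, 197.9], [381.1, 195.5]] [[359.0, 220.5], [375.7, 232.1]]
0.07 [[0.5842, 0.0534], [0.642, 0.0511]] [[359.7, 194.5], [381.1, 192.3]] [[359.9, 217.6], [376.0, 228.7]]
```

View pics/c6.png

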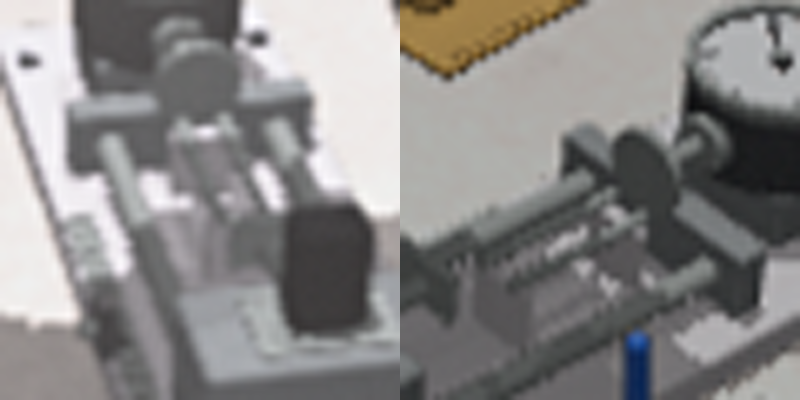

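Matching the views puts the guide columns at a height of about 35 to 42 mm, so fingertips at 57 mm clear them. I lower the spring.

Emit:
carry_out(
  plan=[
    {"xyz": [0.009,-0.015,0.02],"rot": [0,0,0],"grip": 255},
    {"xyz": [0.009,-0.015,0.05],"rot": [0,0,0],"grip": 255},
    {"xyz": [0.009,-0.015,0.08],"rot": [0,0,0],"grip": 255},
    {"xyz": [0.009,-0.015,0.1],"rot": [0,0,0],"grip": 255},
    {"xyz": [0.009,-0.015,0.115],"rot": [0,0,0],"grip": 255},
    {"xyz": [0.009,-0.015,0.124],"rot": [0,0,0],"grip": 255},
    {"xyz": [0.009,-0.015,0.124],"rot": [0,0,0],"grip": 255},
    {"xyz": [0.009,-0.015,0.124],"rot": [0,0,0],"grip": 255},
  ],
)

```text
clock: 5.05
tool_pos: [0.6095, 0.0051, 0.065]
eef_rot: [0.721, 0.693, -0.0, 0.0]
contact_force: [0.1, 0.2, -1.3]
opening: 0.264
finger_force: 15.0
```

```bash
python3 - <<'E'
from h import *
C,im=snap('wrist','w4.png'); s=r.get_state(); print(s['tool_pos'],s['contact_force'])
D,sc=snap('side','s4.png');E,sd=snap('scene','sc4.png')
o=np.zeros((600,800,3),np.uint8); o[:400,:400]=cv2.resize(im[60:260,220:420],(400,400)); o[:400,400:]=cv2.resize(sc[165:245,340:420],(400,400),interpolation=cv2.INTER_CUBIC)
o[400:,:400]=cv2.resize(sd[190:260,310:450],(400,200),interpolation=cv2.INTER_CUBIC); cv2.imwrite('pics/c7.png',o)
E
```

```text
[0.61006391 0.00542441 0.06561861] [ 1.04376959 -0.79113573  0.11944576]
```

View pics/c7.png

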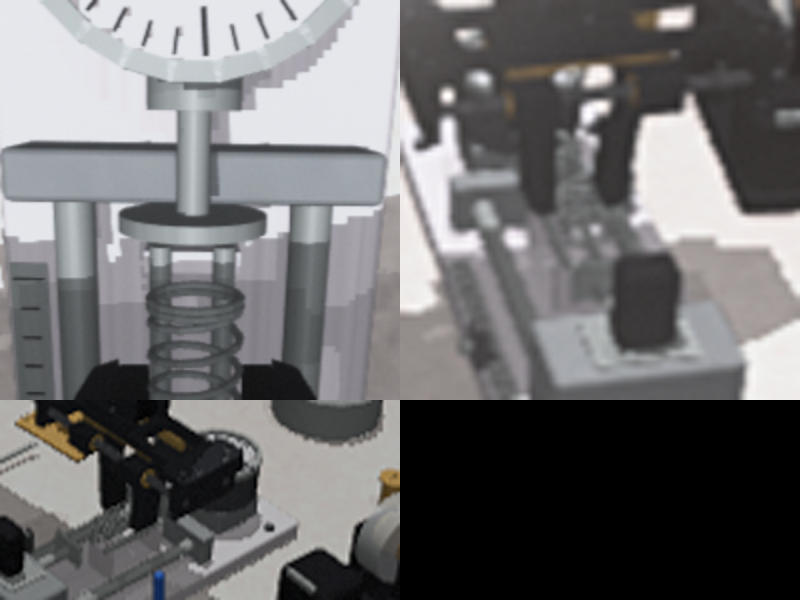

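The spring is centred over the rods: crop column 195, against rods at 160 and 225 and the plate at 193. It has about 8 mm left to go down.

Emit:
carry_out(
  plan=[
    {"xyz": [0,0,0.003],"rot": [0,0,0],"grip": 255},
    {"xyz": [0,0,0.005],"rot": [0,0,0],"grip": 255},
    {"xyz": [0,0,0.007],"rot": [0,0,0],"grip": 255},
    {"xyz": [0,0,0.007],"rot": [0,0,0],"grip": 255},
    {"xyz": [0,0,0.007],"rot": [0,0,0],"grip": 255},
  ],
)

```text
clock: 5.62
tool_pos: [0.6095, 0.0062, 0.058]
eef_rot: [0.72, 0.694, 0.0, 0.0]
contact_force: [0.2, 1.1, 1.6]
opening: 0.266
finger_force: 15.0
```

```bash
python3 - <<'E'
from h import *
s=r.get_state(); print(s['tool_pos'],s['contact_force'],s['moment'])
E
```

```text
[0.60954025 0.0062074  0.05796305] [0.24733453 1.13133223 1.59433732] [-0.02508569  0.04792886  0.01222935]
```

Near contact. I go 1 mm more, open part way and rise.

Emit:
carry_out(
  plan=[
    {"xyz": [0,0,0.001],"rot": [0,0,0],"grip": 255},
    {"xyz": [0,0,0.001],"rot": [0,0,0],"grip": 240},
    {"xyz": [0,0,0.001],"rot": [0,0,0],"grip": 150},
    {"xyz": [0,0,0.001],"rot": [0,0,0],"grip": 140},
    {"xyz": [0,0,0.001],"rot": [0,0,0],"grip": 140},
    {"xyz": [0,0,0.001],"rot": [0,0,0],"grip": 140},
  ],
)

```text
clock: 6.12
tool_pos: [0.6093, 0.0062, 0.0565]
eef_rot: [0.72, 0.694, -0.0, -0.0]
contact_force: [0.8, -0.7, -0.5]
opening: 0.452
finger_force: 0.0
```

Emit:
carry_out(
  plan=[
    {"xyz": [0,0,-0.01],"rot": [0,0,0],"grip": 140},
    {"xyz": [0,0,-0.03],"rot": [0,0,0],"grip": 140},
    {"xyz": [0,0,-0.06],"rot": [0,0,0],"grip": 140},
    {"xyz": [0,0,-0.1],"rot": [0,0,0],"grip": 140},
    {"xyz": [0,0,-0.14],"rot": [0,0,0],"grip": 128},
    {"xyz": [0,0,-0.18],"rot": [0,0,0],"grip": 128},
    {"xyz": [0,0,-0.18],"rot": [0,0,0],"grip": 128},
  ],
)

```text
clock: 6.7
tool_pos: [0.6141, 0.0067, 0.2456]
eef_rot: [0.72, 0.694, 0.006, 0.005]
contact_force: [1.4, -0.3, 0.1]
opening: 0.5
finger_force: 0.0
```

```bash
python3 - <<'E'
from h import *
C,im=snap('wrist','w5.png'); s=r.get_state(); print(s['tool_pos'],s['opening'])
# where things project
for n,P in [('cradle',[.6093,.0035,.06]),('carriage grip top',[.6058,-.084,.122]),('flag',[.56,-.05,.04])]: print(n,proj(C,P).round(1))
D,sd=snap('side','s5.png')
o=np.zeros((600,800,3),np.uint8); o[:, :500]=cv2.resize(im[100:340,220:420],(500,600),interpolation=cv2.INTER_CUBIC)
o[:300,500:]=cv2.resize(im[0:120,240:360],(300,300),interpolation=cv2.INTER_CUBIC)
o[300:,500:]=cv2.resize(sd[180:260,340:420],(300,300),interpolation=cv2.INTER_CUBIC)
cv2.imwrite('pics/c8.png',o)
# dark grip block blob
hsv=cv2.cvtColor(im,cv2.COLOR_BGR2HSV)
g=cv2.cvtColor(im,cv2.COLOR_BGR2GRAY)
for v in range(150,320,10): print(v,g[v,240:366:6].tolist())
E
```

```text
[0.61232553 0.00649083 0.24202226] 0.49858838231791214
cradle [309.9 184.8]
carriage grip top [309.8 287. ]
flag [270.7 226.4]
150 [238, 238, 238, 237, 238, 238, 163, 160, 208, 237, 175, 231, 230, 171, 238, 237, 155, 166, 237, 238, 146]
160 [237, 238, 238, 238, 151, 155, 101, 111, 176, 182, 92, 106, 103, 100, 182, 182, 100, 109, 181, 179, 172]
170 [238, 237, 238, 235, 207, 200, 99, 112, 174, 183, 98, 122, 99, 110, 184, 179, 101, 104, 178, 181, 166]
180 [238, 233, 235, 231, 191, 200, 95, 112, 173, 182, 113, 174, 152, 77, 161, 155, 103, 100, 179, 155, 167]
190 [150, 146, 142, 145, 103, 107, 85, 98, 149, 156, 90, 126, 152, 82, 157, 154, 95, 93, 154, 156, 167]
200 [162, 151, 138, 151, 72, 74, 91, 99, 150, 155, 82, 89, 108, 90, 158, 153, 99, 106, 154, 156, 167]
210 [139, 148, 145, 146, 100, 106, 98, 100, 150, 153, 89, 99, 102, 100, 158, 156, 112, 119, 158, 155, 170]
220 [147, 136, 144, 40, 57, 103, 105, 100, 150, 153, 148, 150, 155, 155, 155, 156, 118, 135, 158, 152, 170]
230 [138, 132, 135, 112, 106, 90, 120, 101, 153, 152, 149, 151, 154, 155, 156, 158, 109, 196, 237, 224, 237]
240 [143, 133, 222, 62, 107, 106, 131, 101, 152, 140, 75, 75, 75, 72, 237, 235, 193, 237, 237, 202, 236]
250 [157, 27, 30, 27, 28, 26, 214, 103, 152, 237, 234, 98, 106, 206, 236, 226, 192, 237, 237, 222, 207]
260 [27, 28, 26, 26, 27, 26, 57, 56, 57, 57, 56, 154, 104, 60, 62, 59, 63, 62, 179, 207, 156]
270 [25, 24, 25, 24, 24, 26, 59, 58, 57, 62, 60, 64, 63, 62, 62, 61, 60, 63, 193, 222, 58]
280 [24, 24, 23, 24, 25, 26, 158, 157, 176, 174, 176, 176, 176, 176, 176, 153, 165, 170, 133, 237, 215]
290 [22, 24, 25, 23, 28, 33, 168, 167, 183, 186, 186, 118, 149, 133, 174, 148, 163, 169, 229, 236, 236]
300 [36, 35, 33, 35, 35, 67, 72, 72, 78, 65, 39, 39, 39, 38, 59, 69, 72, 71, 66, 105, 106]
310 [45, 49, 47, 49, 48, 50, 50, 49, 52, 51, 54, 52, 51, 58, 58, 57, 56, 59, 60, 58, 58]
```

Emit:
carry_out(
  plan=[
    {"xyz": [-0.015,0,0],"rot": [0,0,-0.12],"grip": 128},
    {"xyz": [-0.03,0,0],"rot": [0,0,-0.24],"grip": 128},
    {"xyz": [-0.045,0,0],"rot": [0,0,-0.36],"grip": 128},
    {"xyz": [-0.06,0,0],"rot": [0,0,-0.48],"grip": 128},
    {"xyz": [-0.075,-0.002,0],"rot": [0,0,-0.6],"grip": 128},
    {"xyz": [-0.09,-0.002,0],"rot": [0,0,-0.72],"grip": 128},
    {"xyz": [-0.105,-0.002,0],"rot": [0,0,-0.84],"grip": 128},
    {"xyz": [-0.117,-0.002,0],"rot": [0,0,-0.96],"grip": 128},
  ],
)

```text
clock: 7.47
tool_pos: [0.6015, -0.1122, 0.2348]
eef_rot: [0.316, 0.949, -0.001, -0.002]
contact_force: [1.1, 0.1, -0.1]
opening: 0.498
finger_force: 0.0
```

Emit:
carry_out(
  plan=[
    {"xyz": [0,0,0],"rot": [0,0,-0.12],"grip": 128},
    {"xyz": [0,0,0],"rot": [0,0,-0.24],"grip": 128},
    {"xyz": [0,0,0],"rot": [0,0,-0.36],"grip": 128},
    {"xyz": [0,0,0],"rot": [0,0,-0.48],"grip": 128},
    {"xyz": [0,0,0],"rot": [0,0,-0.6],"grip": 128},
    {"xyz": [0,0,0],"rot": [0,0,-0.61],"grip": 128},
    {"xyz": [0,0,0],"rot": [0,0,-0.61],"grip": 128},
  ],
)

```text
clock: 8.05
tool_pos: [0.6021, -0.1107, 0.2353]
eef_rot: [0.02, 1.0, 0.0, -0.001]
contact_force: [-0.1, 0.4, -0.1]
opening: 0.496
finger_force: 0.0
```

```bash
python3 - <<'E'
from h import *
C,im=snap('wrist','w6.png'); s=r.get_state(); print(s['tool_pos'],s['q'][6],R.from_quat(s['eef_rot']).as_matrix().round(3))
np.save('c6.npy',np.array([0]))
o=np.zeros((600,800,3),np.uint8); o[:400,:640]=im
o[400:600,:400]=cv2.resize(cv2.imread('pics/w5.png')[120:220,250:400],(400,200))
o[400:600,400:800]=cv2.resize(cv2.imread('pics/s5.png')[190:240,340:440],(400,200),interpolation=cv2.INTER_CUBIC)
cv2.imwrite('pics/c9.png',o)
S=cam('side'); print('grip from side',ray(S,389.2,217,.122))
E
```

```text
[ 0.6023121  -0.11068316  0.23560624] 1.1820330555172451 [[-0.999  0.041 -0.002]
 [ 0.041  0.999  0.001]
 [ 0.002  0.    -1.   ]]
grip from side [ 0.59994371 -0.12542918  0.122     ]
```

View pics/c9.png

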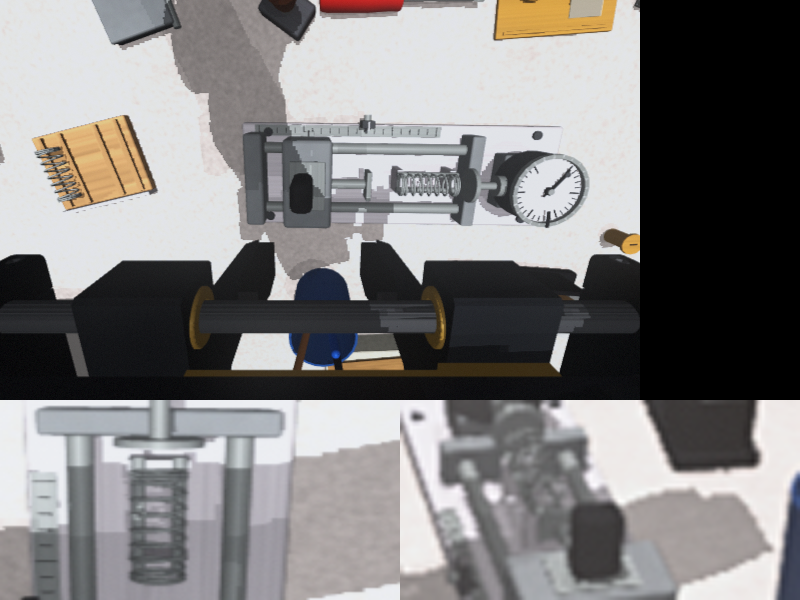

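The spring lies on the rods at about (430,184) in the wrist view, close to the gauge plate, and the needle is at zero (tip about (573,167)). The dial centre is (549,190) and the 12 N line is at (548,222). The carriage grip is around (302,190) and the flag at (368,125).

```bash
python3 - <<'E'
from h import *
C=cam('wrist'); im=cv2.imread('pics/w6.png'); g=cv2.cvtColor(im,cv2.COLOR_BGR2GRAY)
m=(g[165:222,282:324]<50).astype(np.uint8)
for v in range(165,222,3): print(v,''.join('#' if x else '.' for x in m[v-165]))
for n,P in [('gripT',[.605,-.12,.122]),('gripT+x',[.62,-.12,.122]),('gripT-x',[.59,-.12,.122]),('foot',[.559,-.116,.03]),('flag',[.558,-.05,.04])]: print(n,proj(C,P).round(1))
for v in range(112,142): print(v,' '.join('%3d'%x for x in g[v,352:384]))
E
```

```text
165 ..........................................
168 ..........................................
171 ..........................................
174 ..............############................
177 ............#################.............
180 ..........####################............
183 .........#####################............
186 ........######################............
189 ........#######################...........
192 ........#######################...........
195 ........#######################...........
198 ........######################............
201 ........######################............
204 ........######################............
207 ........######################............
210 .........####################.............
213 ...............#########..................
216 ..........................................
219 ..........................................
gripT [305.4 202. ]
gripT+x [306.3 218.4]
gripT-x [304.5 185.1]
foot [309.9 138.8]
flag [371.3 136.1]
112 227 227 224 223 227 223 218 221 220 221 219 220 225 227 226 226 227 225 228 227 229 226 227 226 226 2
[... 3154 characters left out ...]
 181 181 180 181 179 182 189 191 189 187
137 223 224 225 224 225 224 224 223 222 220 222 222 222 223 222 223 222 223 223 223 223 222 223 222 222 222 222 221 223 222 223 223
138 228 227 227 227 228 227 227 227 226 226 226 227 228 228 226 227 227 227 227 227 227 227 227 227 227 228 227 227 227 226 227 227
139 228 227 227 227 227 227 227 227 227 227 226 227 227 226 227 227 227 227 228 226 227 227 227 227 227 227 227 227 227 228 228 227
140 227 227 227 227 227 227 227 227 227 227 227 226 227 228 227 228 228 227 227 227 227 228 228 227 227 227 227 227 227 228 228 227
141 227 227 227 227 226 228 226 227 227 227 227 227 227 227 227 228 227 226 227 227 227 227 227 227 226 228 228 227 227 228 227 227
```

```bash
python3 - <<'E'
from h import *
C=cam('wrist')
f=ray(C,368.7,126,.04); gt=ray(C,301.2,197,.122); s=r.get_state()
ax=np.array([.04,.9992]); print('flag',f,'grip',gt,'along: flag',f[:2]@ax,'grip',gt[:2]@ax,'travel to mark',(f-gt)[:2]@ax-.004)
Rm=R.from_quat(s['eef_rot']).as_matrix(); print('move tool',Rm.T@(np.array([gt[0],gt[1],.085])-s['tool_pos']))
E
```

```text
flag [ 0.54741598 -0.05280172  0.04      ] grip [ 0.600368   -0.12338809  0.122     ] along: flag -0.03086283699519748 grip -0.09927466064737772 travel to mark 0.06441182365218025
move tool [ 0.00110095 -0.01284565  0.15060283]
```

Emit:
carry_out(
  plan=[
    {"xyz": [0.001,-0.013,0.03],"rot": [0,0,0],"grip": 128},
    {"xyz": [0.001,-0.013,0.07],"rot": [0,0,0],"grip": 128},
    {"xyz": [0.001,-0.013,0.1],"rot": [0,0,0],"grip": 128},
    {"xyz": [0.001,-0.013,0.13],"rot": [0,0,0],"grip": 128},
    {"xyz": [0.001,-0.013,0.148],"rot": [0,0,0],"grip": 128},
    {"xyz": [0.001,-0.013,0.148],"rot": [0,0,0],"grip": 128},
    {"xyz": [0.001,-0.013,0.148],"rot": [0,0,0],"grip": 128},
  ],
)

```text
clock: 8.68
tool_pos: [0.601, -0.1234, 0.0881]
eef_rot: [0.019, 1.0, 0.0, -0.001]
contact_force: [-0.5, 0.0, 0.2]
opening: 0.498
finger_force: 0.0
```

Emit:
carry_out(
  plan=[
    {"xyz": [0,0,0],"rot": [0,0,0],"grip": 200},
    {"xyz": [0,0,0],"rot": [0,0,0],"grip": 255},
    {"xyz": [0,0,0],"rot": [0,0,0],"grip": 255},
    {"xyz": [0,0,0],"rot": [0,0,0],"grip": 255},
    {"xyz": [0,0,0],"rot": [0,0,0],"grip": 255},
    {"xyz": [0,0,0],"rot": [0,0,0],"grip": 255},
  ],
  squeeze=30,
)

```text
clock: 9.18
tool_pos: [0.6024, -0.124, 0.09]
eef_rot: [0.02, 1.0, -0.0, 0.001]
contact_force: [-0.5, -0.4, 5.6]
opening: 0.218
finger_force: 30.0
```

```bash
python3 - <<'E'
from h import *
C,im=snap('wrist','w7.png'); s=r.get_state(); print(s['tool_pos'],s['opening'],s['contact_force'])
g=cv2.cvtColor(im,cv2.COLOR_BGR2GRAY)
f=np.array([.5474,-.0528,.04])
print('flag',proj(C,f))
t=s['tool_pos']; b=t+np.array([-.0466,.0058,0]);
for z in (.02,.04): print('index guess',z,proj(C,[b[0],b[1],z]))
E
```

```text
[ 0.60241907 -0.12402628  0.09007138] 0.22356897993952835 [-0.38209263 -0.49087704  6.2187891 ]
flag [428.3653266 135.3318132]
index guess 0.02 [321.73305863 149.39743273]
index guess 0.04 [322.14279304 153.2670814 ]
```

Emit:
carry_out(
  plan=[
    {"xyz": [0,0.008,0],"rot": [0,0,0],"grip": 255},
    {"xyz": [0,0.016,0],"rot": [0,0,0],"grip": 255},
    {"xyz": [0,0.024,0],"rot": [0,0,0],"grip": 255},
    {"xyz": [0,0.032,0],"rot": [0,0,0],"grip": 255},
    {"xyz": [0,0.038,0],"rot": [0,0,0],"grip": 255},
    {"xyz": [0,0.042,0],"rot": [0,0,0],"grip": 255},
    {"xyz": [0,0.042,0],"rot": [0,0,0],"grip": 255},
    {"xyz": [0,0.042,0],"rot": [0,0,0],"grip": 255},
  ],
  squeeze=40,
)

```text
clock: 9.9
tool_pos: [0.6047, -0.0807, 0.0901]
eef_rot: [0.019, 1.0, 0.001, 0.002]
contact_force: [0.7, 1.0, 7.0]
opening: 0.221
finger_force: 40.0
```

```bash
python3 - <<'E'
from h import *
C,im=snap('wrist','w8.png'); s=r.get_state(); print(s['tool_pos'],s['opening'],s['contact_force'])
g=cv2.cvtColor(im,cv2.COLOR_BGR2GRAY)
f=np.array([.5474,-.0528,.04])
print('flag',proj(C,f))
t=s['tool_pos']; b=t+np.array([-.0466,.0058,0]);
for z in (.02,.04): print('index guess',z,proj(C,[b[0],b[1],z]))
for v in range(118,172,2): print(v,' '.join('%3d'%x for x in g[v,310:396:2]))
E
```

```text
[ 0.60470059 -0.08074673  0.09004149] 0.2233913409666467 [1.44703256 1.58428228 7.0801858 ]
flag [357.52862411 134.19829159]
index guess 0.02 [321.52048568 149.20349545]
index guess 0.04 [321.96823227 153.09936385]
118 243 243 241 241 243 243 243 243 243 243 243 243 243 235 234 235 237 239 238 238 136 167 191 219 194 172 199 243 243 243 243 243 243 243 243 244 244 243 243 243 243 244 244
120 243 243 241 239 241 241 242 242 243 243 243 243 243 237 236 237 238 222 154 155 125 166 193 218 193 171 206 243 243 243 243 243 243 243 243 243 243 243 244 243 243 244 243
122 241 243 242 240 240 241 241 242 243 243 243 242 239 237 235 236 238 215 129 131 125 163 195 217 188 159 198 242 243 243 243 243 243 243 243 243 243 243 243 243 244 244 243
124 240 243 243 240 240 241 241 242 243 242 243 242 239 236 233 234 235  72  61  77  78  82  87  90  86  79  68  87 125 228 243 243 243 243 243 243 243 243 243 243 244 243 243
126 235 237 236 234 233 235 237 238 238 238 239 239 237 234 233 232 153  58  68 104 108 105 105 155 236 104 102 104 108 117 241 234 235 237 240 241 241 241 241 241 241 240 240
128 1
[... 3166 characters left out ...]
 145 145 144 145 146 142 153 152 149 145 146 146 147 148 145 147 147 145 145 148 147 147 149 149 148 147 146 145 145 123 107 142 142 143 140 140 140 141 142 141 139 139 141
166 155 155 157 156 155 153 155 154 154 153 155 153 153 155 153 156 152 154 152 153 152 156 153 155 153 156 155 156 157 155 138 132 157 158 156 157 156 159 157 157 157 156 158
168 168 165 163 165 163 165 164 162 162 161 161 163 161 163 164 163 161 162 162 163 163 163 162 161 164 165 164 163 166 163 139 134 178 177 178 176 175 177 176 174 176 175 173
170 173 171 172 169 172 171 168 168 170 167 168 169 169 171 171 169 172 172 173 172 173 172 172 171 172 171 171 172 170 157 143 129 201 200 198 199 197 197 197 196 196 196 195
```

The mark line is at u≈357.5 (rows 122–138) and the dark index line is at u≈324 (rows 140–150), so about 20 to 21 mm remain. I push 16 mm and look again.

Emit:
carry_out(
  plan=[
    {"xyz": [0,0.004,0],"rot": [0,0,0],"grip": 255},
    {"xyz": [0,0.008,0],"rot": [0,0,0],"grip": 255},
    {"xyz": [0,0.012,0],"rot": [0,0,0],"grip": 255},
    {"xyz": [0,0.015,0],"rot": [0,0,0],"grip": 255},
    {"xyz": [0,0.016,0],"rot": [0,0,0],"grip": 255},
    {"xyz": [0,0.016,0],"rot": [0,0,0],"grip": 255},
    {"xyz": [0,0.016,0],"rot": [0,0,0],"grip": 255},
  ],
  squeeze=50,
)

```text
clock: 10.53
tool_pos: [0.6052, -0.0707, 0.0901]
eef_rot: [0.021, 1.0, -0.003, 0.002]
contact_force: [1.1, -7.8, 7.5]
opening: 0.222
finger_force: 50.0
```

```bash
cat > idx.py <<'E'
from h import *
import sys
C,im=snap('wrist',sys.argv[1]); s=r.get_state(); print(s['tool_pos'],s['opening'],s['contact_force'],s['clock'])
g=cv2.cvtColor(im,cv2.COLOR_BGR2GRAY)
for v in (124,128,130,132,134,144,146,148,150): print(v,' '.join('%3d'%x for x in g[v,308:346]))
t=s['tool_pos']; ax=np.array([.04,.9992])
fl=ray(C,317+np.argmax(0),130,.04)
print('u of flag est',proj(C,[.5474,-.0528,.04]))
row=g[126:134,305:365].mean(0).astype(float)
E
python3 idx.py w9.png
```

```text
[ 0.60524377 -0.07069562  0.09005406] 0.22064181747080522 [ 0.56137672 -8.29433783  8.63929919] 10.5833
124 241 241 242 243 242 242 243 243 243 242 243 242 240 237 237 235 234 233 233 234 226 164  68  82  85  82  83  82  86  88  89  90  91  89  88  87  86  82
128 157 155 157 154 155 144 121 120 124 123 134 147 147 146 145 143 144 142 143 134 104  70  68  95 106 107 106 107 105 102 105 107 187 243 232 165 106 104
130 235 236 236 236 235 235 235 236 235 236 236 235 234 235 236 232 227 227 228 207 132  79  70  94 103 101 104 104 106 106  96  95 189 243 232 163 102 105
132 214 215 214 215 214 214 215 216 216 215 214 216 215 214 214 215 212 213 213 190 123  81  68  93 101 100 100 103 102 101  93  85 186 243 233 160 101 102
134 202 155 155 212 212 213 212 213 211 213 211 213 212 213 213 213 213 211 213 190 134 107  70  92  98  98  99 101 100 101  91  88 190 243 227 130 100 101
144 187 141 140 198 198 198 197 196 192 194 191 191 191 193 194 172 104  84 149 193 189 190 188 196 210 207 199 194 194 192 161  81 145 183 185 190 191 191
146 185 140 140 195 194 197 195 197 199 197 199 197 198 196 200 170  83  89 155 198 198 198 198 200 200 199 195 193 193 192 191 189 193 192 192 192 192 190
148 191 188 187 192 192 193 192 196 196 198 197 196 197 196 196 168  76  85 155 196 196 195 195 197 197 194 193 193 192 192 192 192 191 191 191 191 192 192
150 180 182 182 179 180 195 216 206 181 171 179 199 198 198 197 169  76  86 154 196 196 199 196 196 197 190 173 162 162 198 236 235 235 236 235 236 235 236
u of flag est [341.3732457  133.92564161]
```

The sideways stiffness of the arm costs about 6 mm of lag. 10 mm remain by image, with the flag at u=341.3 and the index at 324.6. I push on in steps.

Emit:
carry_out(
  plan=[
    {"xyz": [0,0.003,0],"rot": [0,0,0],"grip": 255},
    {"xyz": [0,0.006,0],"rot": [0,0,0],"grip": 255},
    {"xyz": [0,0.009,0],"rot": [0,0,0],"grip": 255},
    {"xyz": [0,0.01,0],"rot": [0,0,0],"grip": 255},
    {"xyz": [0,0.01,0],"rot": [0,0,0],"grip": 255},
    {"xyz": [0,0.01,0],"rot": [0,0,0],"grip": 255},
  ],
  squeeze=60,
)

```text
clock: 11.08
tool_pos: [0.6056, -0.0643, 0.09]
eef_rot: [0.022, 1.0, -0.006, 0.001]
contact_force: [1.5, -13.3, 8.8]
opening: 0.216
finger_force: 60.2
```

```bash
python3 idx.py w10.png | sed -n '1p;3,5p;8,9p;11p'
```

```text
[ 0.60555653 -0.06429904  0.09004526] 0.22285591905005725 [  2.38617624 -13.7656012    9.8888823 ] 11.1333
128 119 131 149 147 147 148 146 147 147 141 119 102  84  99 105 103 106 103 106 104 105 140 217 243 224 106 105 103 104 103 102 105 107 102 103 133 138 140
130 235 235 235 235 235 235 232 227 228 210 157 129  88  97 102 101 103 103 103 103  91 120 213 243 222 104 102 106 105 102 103 103 103  96 154 221 220 222
132 201 212 215 215 213 214 214 212 214 213 193 124  89  95  99 101 101 102 102 103  90 137 228 243 222 105 102 104 105 100 101 100 101  94 152 221 221 222
146 196 197 196 196 195 195 195 184 174 199 198 199 197 199 199 183 113  73 142 202 199 197 197 199 197 197 196 193 194 193 193 192 193 192 191 190 188 191
148 193 194 192 194 194 194 193 194 197 197 197 197 196 196 198 176 105  70 140 196 197 198 197 198 196 196 193 192 192 190 192 190 192 191 192 191 191 191
u of flag est [331.17318275 133.80512691]
```

3.2 mm remain (flag at 330.8, index at 324.9). One final small push, then I hold.

Emit:
carry_out(
  plan=[
    {"xyz": [0,0.002,0],"rot": [0,0,0],"grip": 255},
    {"xyz": [0,0.004,0],"rot": [0,0,0],"grip": 255},
    {"xyz": [0,0.005,0],"rot": [0,0,0],"grip": 255},
    {"xyz": [0,0.005,0],"rot": [0,0,0],"grip": 255},
    {"xyz": [0,0.005,0],"rot": [0,0,0],"grip": 255},
    {"xyz": [0,0.005,0],"rot": [0,0,0],"grip": 255},
  ],
)

```text
clock: 11.63
tool_pos: [0.6057, -0.0613, 0.09]
eef_rot: [0.023, 1.0, -0.007, 0.001]
contact_force: [1.4, -17.1, 11.2]
opening: 0.225
finger_force: 60.3
```

```bash
python3 idx.py w11.png | sed -n '1p;3,5p;8,9p;11p'
```

```text
[ 0.60573428 -0.06128177  0.09004347] 0.21734115669655352 [  1.07152968 -17.64405837  10.06240148] 11.6833
128 149 148 146 146 145 137 106  88  95 103 104 105 105 106 105 103 141 217 243 228 132 103 102 103 105 103 106 104 103  99 124 143 141 141 141 140 139 139
130 235 233 227 227 227 206 127  85  93 101 103 104 101 104 103  93 116 210 243 227 132 104 103 102 103 103 101 102  98 129 199 226 227 227 227 227 227 226
132 197 197 204 213 213 194 120  82  94  97 100 100 101 100 102  90 110 207 243 224 108 104 101 102 101 101 102 100  96 125 192 221 221 221 219 219 220 220
146 195 196 198 196 195 194 196 195 196 199 200 202 202 201 202 189 135  69 139 197 198 197 198 197 196 197 196 195 192 193 192 191 189 192 192 191 192 190
148 193 193 193 193 194 193 194 193 196 197 198 198 198 196 197 186 134  71 139 197 196 197 197 196 198 191 185 190 193 192 192 192 190 191 190 191 191 191
u of flag est [326.31518894 133.77522675]
```

The index is at the mark within a few tenths of a millimetre (flag 326.0, index 325.0, with parallax). I hold.

Emit:
carry_out(
  plan=[
    {"xyz": [0,0,0],"rot": [0,0,0],"grip": 255},
    {"xyz": [0,0,0],"rot": [0,0,0],"grip": 255},
    {"xyz": [0,0,0],"rot": [0,0,0],"grip": 255},
    {"xyz": [0,0,0],"rot": [0,0,0],"grip": 255},
    {"xyz": [0,0,0],"rot": [0,0,0],"grip": 255},
    {"xyz": [0,0,0],"rot": [0,0,0],"grip": 255},
    {"xyz": [0,0,0],"rot": [0,0,0],"grip": 255},
    {"xyz": [0,0,0],"rot": [0,0,0],"grip": 255},
  ],
)

```text
clock: 12.35
tool_pos: [0.6057, -0.0613, 0.09]
eef_rot: [0.023, 1.0, -0.007, 0.001]
contact_force: [1.7, -17.6, 11.3]
opening: 0.223
finger_force: 60.3
```

```bash
python3 idx.py w12.png | sed -n '1p;4p;9p'
```

```text
[ 0.60571452 -0.0613069   0.09002596] 0.2208469083678097 [  1.86966837 -17.35914745  10.24469646] 12.4
130 235 232 228 228 228 206 128  82  93 102 102 101 103 105 103  91 116 208 243 228 132 105 105 102 101 100 101 104 100 131 199 227 227 226 227 227 227 227
148 192 192 194 193 193 192 193 194 194 198 197 198 197 197 196 185 134  71 140 197 198 198 197 196 197 190 181 191 191 191 191 191 191 192 191 193 191 192
```

Emit:
carry_out(
  plan=[
    {"xyz": [0,0,0],"rot": [0,0,0],"grip": 255},
    {"xyz": [0,0,0],"rot": [0,0,0],"grip": 255},
    {"xyz": [0,0,0],"rot": [0,0,0],"grip": 255},
    {"xyz": [0,0,0],"rot": [0,0,0],"grip": 255},
    {"xyz": [0,0,0],"rot": [0,0,0],"grip": 255},
    {"xyz": [0,0,0],"rot": [0,0,0],"grip": 255},
    {"xyz": [0,0,0],"rot": [0,0,0],"grip": 255},
    {"xyz": [0,0,0],"rot": [0,0,0],"grip": 255},
  ],
)

```text
clock: 13.07
tool_pos: [0.6057, -0.0613, 0.09]
eef_rot: [0.023, 1.0, -0.007, 0.001]
contact_force: [1.6, -17.9, 10.2]
opening: 0.224
finger_force: 60.3
```

Steady at about 17.5 N on the arm, roughly 16 N without friction, so the spring looks sound. I let the carriage back.

Emit:
carry_out(
  plan=[
    {"xyz": [0,-0.005,0],"rot": [0,0,0],"grip": 255},
    {"xyz": [0,-0.01,0],"rot": [0,0,0],"grip": 255},
    {"xyz": [0,-0.015,0],"rot": [0,0,0],"grip": 255},
    {"xyz": [0,-0.02,0],"rot": [0,0,0],"grip": 255},
    {"xyz": [0,-0.025,0],"rot": [0,0,0],"grip": 255},
    {"xyz": [0,-0.03,0],"rot": [0,0,0],"grip": 255},
    {"xyz": [0,-0.035,0],"rot": [0,0,0],"grip": 255},
    {"xyz": [0,-0.04,0],"rot": [0,0,0],"grip": 255},
  ],
)

```text
clock: 13.73
tool_pos: [0.6042, -0.0899, 0.09]
eef_rot: [0.019, 1.0, 0.001, 0.002]
contact_force: [1.1, 1.2, 7.5]
opening: 0.221
finger_force: 60.0
```

Emit:
carry_out(
  plan=[
    {"xyz": [0,-0.006,0],"rot": [0,0,0],"grip": 255},
    {"xyz": [0,-0.013,0],"rot": [0,0,0],"grip": 255},
    {"xyz": [0,-0.02,0],"rot": [0,0,0],"grip": 255},
    {"xyz": [0,-0.026,0],"rot": [0,0,0],"grip": 255},
    {"xyz": [0,-0.03,0],"rot": [0,0,0],"grip": 255},
    {"xyz": [0,-0.03,0],"rot": [0,0,0],"grip": 255},
  ],
)

```text
clock: 14.23
tool_pos: [0.6025, -0.1217, 0.09]
eef_rot: [0.02, 1.0, -0.0, 0.001]
contact_force: [-0.1, -1.0, 7.9]
opening: 0.222
finger_force: 60.0
```

Emit:
carry_out(
  plan=[
    {"xyz": [0,0,0],"rot": [0,0,0],"grip": 128},
    {"xyz": [0,0,0],"rot": [0,0,0],"grip": 128},
    {"xyz": [0,0,0],"rot": [0,0,0],"grip": 128},
    {"xyz": [0,0,-0.03],"rot": [0,0,0],"grip": 128},
    {"xyz": [0,0,-0.07],"rot": [0,0,0],"grip": 128},
    {"xyz": [0,0,-0.11],"rot": [0,0,0],"grip": 128},
    {"xyz": [0,0,-0.15],"rot": [0,0,0],"grip": 128},
    {"xyz": [0,0,-0.15],"rot": [0,0,0],"grip": 128},
  ],
)

```text
clock: 14.9
tool_pos: [0.606, -0.1195, 0.2464]
eef_rot: [0.019, 1.0, 0.0, 0.007]
contact_force: [0.6, -0.1, -0.2]
opening: 0.496
finger_force: 0.0
```

```bash
python3 - <<'E'
from h import *
C,im=snap('wrist','w13.png'); s=r.get_state(); print(s['tool_pos'],R.from_quat(s['eef_rot']).as_matrix().round(3),s['opening'])
c=proj(C,[.6150,.1178,.085]);print('dial',c)
# rectify dial plane to a 10x10cm patch
pts=np.array([[.6150+a,.1178+b,.085] for a,b in((-.05,-.05),(.05,-.05),(.05,.05),(-.05,.05))])
src=np.float32([proj(C,p) for p in pts]); print(src.round(0).tolist())
H=cv2.getPerspectiveTransform(src,np.float32([[0,0],[200,0],[200,200],[0,200]]))
w=cv2.warpPerspective(cv2.cvtColor(im,cv2.COLOR_BGR2GRAY),H,(200,200)) # col=+x, row=+y, 2px/mm
p=cv2.warpPolar(w,(80,72),(100,100),80,cv2.WARP_POLAR_LINEAR)
for i in range(72): print(i*5,p[i,4:76:4].tolist())
E
```

```text
[ 0.60420611 -0.11998494  0.24288013] [[-0.999  0.038  0.008]
 [ 0.038  0.999 -0.   ]
 [-0.008  0.    -1.   ]] 0.4998887706413879
dial [552.59291334 183.61567562]
[[510.0, 135.0], [496.0, 232.0], [592.0, 228.0], [615.0, 131.0]]
0 [190, 227, 228, 228, 228, 228, 228, 228, 204, 68, 81, 92, 73, 97, 62, 65, 84, 190]
5 [190, 227, 228, 228, 228, 228, 228, 228, 207, 81, 91, 67, 68, 70, 57, 94, 99, 158]
10 [198, 227, 228, 228, 228, 229, 229, 228, 226, 207, 217, 212, 206, 184, 88, 160, 171, 222]
15 [198, 228, 228, 228, 228, 228, 228, 227, 206, 203, 219, 221, 227, 193, 85, 159, 176, 225]
20 [198, 228, 228, 228, 228, 228, 228, 228, 196, 146, 122, 126, 103, 143, 78, 156, 175, 223]
25 [203, 227, 228, 228, 227, 228, 228, 228, 228, 228, 229, 227, 228, 116, 74, 155, 180, 219]
30 [187, 227, 227, 227, 229, 228, 228, 228, 227, 227, 213, 214, 204, 168, 85, 157, 171, 222]
35 [187, 227, 227, 227, 228, 228, 228, 228, 227, 228, 211, 208, 174, 104, 77, 159, 193, 214]
40 [193, 226, 227, 228, 228, 228, 228, 229, 228, 228, 228, 228, 225, 98, 87, 154, 176, 217]
45 [193, 227, 228, 228, 228, 228, 228, 227, 228, 226
[... 5129 characters left out ...]
, 168, 177, 133, 130, 182, 173, 126]
325 [145, 208, 214, 223, 223, 225, 226, 227, 219, 194, 209, 226, 225, 227, 227, 187, 167, 164]
330 [145, 220, 222, 227, 228, 228, 228, 227, 228, 228, 229, 227, 158, 161, 173, 169, 168, 186]
335 [159, 221, 228, 228, 227, 228, 228, 228, 228, 228, 228, 228, 226, 227, 221, 155, 180, 201]
340 [176, 225, 228, 227, 228, 228, 228, 228, 228, 229, 228, 219, 186, 198, 195, 155, 168, 201]
345 [176, 225, 228, 227, 228, 228, 228, 228, 206, 217, 223, 227, 217, 215, 170, 159, 167, 216]
350 [176, 226, 228, 228, 228, 228, 228, 228, 184, 175, 174, 169, 194, 216, 143, 152, 171, 221]
355 [190, 226, 228, 228, 228, 228, 229, 227, 219, 191, 204, 174, 129, 127, 84, 157, 172, 222]
```

The drag hand's round end lies about 40° past the 12 N line, at roughly 15 to 16 N, so the spring is sound and goes in the tray. Now I locate the spring.

```bash
python3 - <<'E'
from h import *
C=cam('wrist'); im=cv2.imread('pics/w13.png'); g=cv2.cvtColor(im,cv2.COLOR_BGR2GRAY)
ys=np.arange(-.05,.0601,.002)
for dx in(-.009,-.006,0,.006,.009):
    vals=[]
    for y in ys:
        u,v=proj(C,[.6093+.04*(y-.0035)+dx,y,.066]); vals.append(int(g[int(round(v)),int(round(u))]))
    print(dx,vals)
print(ys[0],[round(y*1e3) for y in ys])
# tray & tin from first side/scene pictures
S=cam('side');D=cam('scene')
a=cv2.imread('pics/side0.png')
h=cv2.cvtColor(a,cv2.COLOR_BGR2GRAY)[155:192,240:306]
m=(h<150).astype(np.uint8); n,l,st,ce=cv2.connectedComponentsWithStats(m)
i=1+np.argmax(st[1:,4]); print(st[i],ce[i]+[240,155]); cnt=cv2.findContours((l==i).astype(np.uint8),0,1)[0][0]
ap=cv2.approxPolyDP(cnt,4,True)[:,0]+[240,155]; print(ap.tolist(),[ray(S,*p,.018)[:2].round(3).tolist() for p in ap])
E
```

```text
-0.009 [227, 227, 228, 228, 228, 227, 198, 99, 86, 85, 164, 227, 228, 153, 206, 139, 138, 95, 219, 199, 153, 159, 188, 177, 160, 141, 167, 197, 158, 142, 188, 172, 130, 95, 156, 83, 145, 148, 166, 164, 154, 59, 135, 122, 89, 62, 107, 99, 151, 123, 64, 135, 163, 124, 108, 107]
-0.006 [227, 228, 229, 228, 228, 228, 225, 92, 84, 83, 180, 227, 226, 163, 175, 174, 118, 99, 138, 165, 153, 159, 172, 177, 162, 204, 175, 188, 146, 164, 146, 119, 153, 81, 149, 92, 163, 185, 151, 135, 146, 62, 89, 154, 85, 65, 93, 154, 167, 138, 63, 84, 165, 166, 168, 167]
0 [227, 227, 227, 227, 228, 227, 204, 164, 116, 78, 156, 179, 181, 180, 180, 175, 138, 83, 95, 143, 153, 148, 160, 156, 110, 163, 144, 93, 133, 176, 147, 147, 141, 158, 116, 166, 128, 156, 105, 143, 140, 84, 95, 129, 87, 62, 61, 140, 157, 150, 64, 124, 171, 153, 135, 137]
0.006 [164, 163, 212, 227, 227, 227, 228, 228, 227, 227, 227, 228, 227, 228, 228, 227, 227, 226, 218, 217, 223, 216, 224, 227, 227, 203, 226, 227, 225, 197, 212, 228, 228, 188, 221, 227, 220, 116, 140, 128, 59, 65, 74, 63, 62, 67, 85, 84, 73, 63, 67, 144, 152, 140, 138, 137]
0.009 [164, 164, 180, 228, 226, 228, 228, 227, 228, 228, 228, 228, 228, 227, 227, 228, 227, 228, 228, 228, 227, 228, 228, 228, 228, 228, 227, 227, 227, 228, 227, 228, 227, 227, 227, 227, 228, 227, 210, 122, 60, 60, 61, 60, 59, 63, 63, 64, 64, 68, 121, 142, 198, 161, 161, 160]
-0.05 [-50, -48, -46, -44, -42, -40, -38, -36, -34, -32, -30, -28, -26, -24, -22, -20, -18, -16, -14, -12, -10, -8, -6, -4, -2, 0, 2, 4, 6, 8, 10, 12, 14, 16, 18, 20, 22, 24, 26, 28, 30, 32, 34, 36, 38, 40, 42, 44, 46, 48, 50, 52, 54, 56, 58, 60]
[  7   7  53  26 616] [273.24675325 174.78571429]
[[248, 184], [292, 187], [299, 167], [257, 162]] [[0.305, 0.258], [0.428, 0.212], [0.468, 0.321], [0.344, 0.383]]
```

Emit:
carry_out(
  plan=[
    {"xyz": [0,0.02,0],"rot": [0,0,0.12],"grip": 128},
    {"xyz": [0,0.04,0],"rot": [0,0,0.24],"grip": 128},
    {"xyz": [0,0.06,0],"rot": [0,0,0.36],"grip": 128},
    {"xyz": [0,0.08,0],"rot": [0,0,0.48],"grip": 128},
    {"xyz": [0,0.1,0],"rot": [0,0,0.6],"grip": 128},
    {"xyz": [0,0.12,0],"rot": [0,0,0.72],"grip": 128},
    {"xyz": [0,0.132,0],"rot": [0,0,0.84],"grip": 128},
    {"xyz": [0,0.132,0],"rot": [0,0,0.96],"grip": 128},
  ],
)

```text
clock: 15.62
tool_pos: [0.6054, 0.0158, 0.2371]
eef_rot: [0.478, 0.878, 0.0, -0.002]
contact_force: [0.6, 0.1, 0.6]
opening: 0.498
finger_force: 0.0
```

Emit:
carry_out(
  plan=[
    {"xyz": [0,0,0.02],"rot": [0,0,0.12],"grip": 128},
    {"xyz": [0,0,0.04],"rot": [0,0,0.24],"grip": 128},
    {"xyz": [0,0,0.05],"rot": [0,0,0.36],"grip": 128},
    {"xyz": [0,0,0.05],"rot": [0,0,0.48],"grip": 128},
    {"xyz": [0,0,0.05],"rot": [0,0,0.6],"grip": 128},
    {"xyz": [0,0,0.05],"rot": [0,0,0.61],"grip": 128},
    {"xyz": [0,0,0.05],"rot": [0,0,0.61],"grip": 128},
    {"xyz": [0,0,0.05],"rot": [0,0,0.61],"grip": 128},
  ],
)

```text
clock: 16.28
tool_pos: [0.6061, 0.0113, 0.188]
eef_rot: [0.719, 0.695, -0.001, -0.0]
contact_force: [-0.6, 0.0, -0.2]
opening: 0.499
finger_force: 0.0
```

```bash
python3 - <<'E'
from h import *
C,im=snap('wrist','w14.png'); s=r.get_state(); print(s['tool_pos'],R.from_quat(s['eef_rot']).as_matrix().round(3))
g=cv2.cvtColor(im,cv2.COLOR_BGR2GRAY)
for y in np.arange(-.05,.061,.004):
    u,v=proj(C,[.6093+.04*(y-.0035),y,.066]); v=int(round(v)); u=int(round(u))
    print(round(y*1e3),v,u,' '.join('%3d'%x for x in g[v,u-30:u+31:2]))
E
```

```text
[0.6062899  0.01123892 0.18827406] [[ 0.035  0.999 -0.001]
 [ 0.999 -0.035 -0.   ]
 [-0.    -0.001 -1.   ]]
-50 260 320  79 124 149 149 152 151 140  59  61  60  59  59  59  62  62  61  63  64  63  65  63  64 166 237 236 236 236 215 133 165 188
-46 256 320  80 123 150 149 150 151 151  65  65  70  69  67  68  69  69  76  80  83  80  80  87  97 203 236 237 236 236 219  81 124 177
-42 252 320  81 123 149 150 151 149 151 147 144 144 150 144 142 150 149 176 170 148 161 178 176 179 182 177 201 232 231 223  79  94 112
-38 248 320  80 123 149 152 151 150 150 147 145 147 150 141 144 152 150 152 151 148 151 164 178 179 181 178 176 178 167 146  72  96 112
-34 244 320  80 124 149 150 152 150 150 149 145 146 147 143 142 177 174 167 151 150 152 151 153 152 156 154 150 151 151 154  73  93 107
-30 240 320  78 123 149 152 151 152 153 148 144 146 148 144 144 152 174 165 151 151 151 154 152 155 155 155 148 153 151 157  79  83  96
-26 236 321  85 153 148 152 151 149 153 144 146 148 149 141 146 154 149 153 151 149 152 152 152 155 155 150 153 150 154 138  81 100 115
-22 232 321  87 153 148 153 150 150 151 
[... 2096 characters left out ...]
6 171 180 179 155 112  93
42 162 321 112 176 174 208 237 237 221 151 160 105 167 166 173 166 156 139 127 117 106 174 128 146 180 181 179 174 179 180 158 133  91
46 158 321 109 176 205 238 237 236 227 169 125 101 162 157 181 178 179 183 183 179 158 162 130 134 178 195 194 189 195 195 176 155 134
50 153 321 119 176 207 238 236 106 128 145 159 165 172 178 185 188 203 211 201 187 177 170 166 159 152 136 121 143 238 237 237 222 130
54 148 321 119 179 205 237 237 163 118  90  71  72  73  73  73 121 177 205 171 115  74  73  77  76  79 100 133 169 150 230 231 221 121
58 143 321 176 177 178 179 176 176 176 177 178 178 177 175 176 130 175 203 174 126 112 176 176 177 175 174 174 175 177 178 179 178 178
```

The spring lies with its middle at about (0.610, 0.016). I descend and grip it.

Emit:
carry_out(
  plan=[
    {"xyz": [0.005,0.0035,0.03],"rot": [0,0,0],"grip": 128},
    {"xyz": [0.005,0.0035,0.06],"rot": [0,0,0],"grip": 128},
    {"xyz": [0.005,0.0035,0.09],"rot": [0,0,0],"grip": 128},
    {"xyz": [0.005,0.0035,0.12],"rot": [0,0,0],"grip": 128},
    {"xyz": [0.005,0.0035,0.133],"rot": [0,0,0],"grip": 128},
    {"xyz": [0.005,0.0035,0.133],"rot": [0,0,0],"grip": 128},
    {"xyz": [0.005,0.0035,0.133],"rot": [0,0,0],"grip": 128},
  ],
  squeeze=15,
)

```text
clock: 16.92
tool_pos: [0.6104, 0.0161, 0.0559]
eef_rot: [0.72, 0.694, -0.0, -0.0]
contact_force: [0.5, 0.2, 1.5]
opening: 0.498
finger_force: 0.0
```

Emit:
carry_out(
  plan=[
    {"xyz": [0,0,0],"rot": [0,0,0],"grip": 200},
    {"xyz": [0,0,0],"rot": [0,0,0],"grip": 255},
    {"xyz": [0,0,0],"rot": [0,0,0],"grip": 255},
    {"xyz": [0,0,0],"rot": [0,0,0],"grip": 255},
    {"xyz": [0,0,0],"rot": [0,0,0],"grip": 255},
  ],
)

```text
clock: 17.33
tool_pos: [0.609, 0.0163, 0.057]
eef_rot: [0.72, 0.694, -0.001, -0.001]
contact_force: [-4.5, 0.2, 6.9]
opening: 0.265
finger_force: 15.0
```

Emit:
carry_out(
  plan=[
    {"xyz": [0,0,-0.01],"rot": [0,0,0],"grip": 255},
    {"xyz": [0,0,-0.03],"rot": [0,0,0],"grip": 255},
    {"xyz": [0,0,-0.06],"rot": [0,0,0],"grip": 255},
    {"xyz": [0,0,-0.1],"rot": [0,0,0],"grip": 255},
    {"xyz": [0,0,-0.13],"rot": [0,0,0],"grip": 255},
    {"xyz": [0,0,-0.13],"rot": [0,0,0],"grip": 255},
  ],
)

```text
clock: 17.83
tool_pos: [0.6152, 0.0166, 0.1936]
eef_rot: [0.72, 0.694, 0.006, 0.005]
contact_force: [0.7, 0.8, -0.3]
opening: 0.264
finger_force: 15.0
```

Emit:
carry_out(
  plan=[
    {"xyz": [0.03,-0.026,0],"rot": [0,0,0.04],"grip": 255},
    {"xyz": [0.058,-0.051,0],"rot": [0,0,0.08],"grip": 255},
    {"xyz": [0.087,-0.077,0],"rot": [0,0,0.12],"grip": 255},
    {"xyz": [0.116,-0.102,0],"rot": [0,0,0.16],"grip": 255},
    {"xyz": [0.145,-0.128,0],"rot": [0,0,0.2],"grip": 255},
    {"xyz": [0.174,-0.153,0],"rot": [0,0,0.24],"grip": 255},
    {"xyz": [0.203,-0.18,0],"rot": [0,0,0.28],"grip": 255},
    {"xyz": [0.21,-0.186,0],"rot": [0,0,0.33],"grip": 255},
  ],
)

```text
clock: 18.5
tool_pos: [0.4275, 0.239, 0.1862]
eef_rot: [0.822, 0.569, 0.0, -0.002]
contact_force: [-0.8, -0.5, -0.3]
opening: 0.265
finger_force: 15.0
```

```bash
python3 - <<'E'
from h import *
C,im=snap('wrist','w15.png'); s=r.get_state(); print(s['tool_pos'],R.from_quat(s['eef_rot']).as_matrix().round(3),s['opening'])
g=cv2.cvtColor(im,cv2.COLOR_BGR2GRAY); m=((g<170)&(g>50)).astype(np.uint8)[:250]
m=cv2.morphologyEx(m,cv2.MORPH_OPEN,np.ones((3,3)))
n,l,st,ce=cv2.connectedComponentsWithStats(m)
for i in range(1,n):
    if st[i,4]>1500:
        cnt=max(cv2.findContours((l==i).astype(np.uint8),0,1)[0],key=cv2.contourArea)
        print(st[i],ray(C,*ce[i],.01)[:2].round(3),[ray(C,*map(float,p),.018)[:2].round(3).tolist() for p in cv2.boxPoints(cv2.minAreaRect(cnt))])
print('tray guess',proj(C,[.386,.293,.01]))
for v in range(0,250,10): print(v,g[v,100:540:14].tolist())
E
```

```text
[0.42830971 0.23854995 0.18625838] [[ 0.354  0.935 -0.001]
 [ 0.935 -0.354  0.004]
 [ 0.003 -0.003 -1.   ]] 0.26767213315197835
[ 432    0   63   85 1764] [0.611 0.321] [[0.562, 0.293], [0.61, 0.358], [0.636, 0.337], [0.59, 0.271]]
[  177    70   276   180 30271] [0.431 0.27 ] [[0.343, 0.388], [0.583, 0.298], [0.54, 0.121], [0.258, 0.226]]
[   0  142  146  108 7413] [0.192 0.32 ] [[0.076, 0.294], [0.148, 0.391], [0.283, 0.341], [0.225, 0.239]]
tray guess [261.16279756 149.47825177]
0 [233, 233, 234, 233, 230, 233, 233, 230, 232, 234, 234, 234, 232, 234, 233, 234, 232, 230, 233, 111, 191, 189, 190, 185, 186, 188, 166, 67, 63, 233, 233, 233]
10 [233, 233, 233, 233, 233, 233, 234, 233, 232, 233, 234, 231, 234, 233, 232, 234, 233, 231, 232, 158, 194, 183, 184, 186, 184, 179, 176, 69, 66, 232, 233, 233]
20 [233, 233, 233, 233, 232, 233, 234, 232, 230, 233, 234, 233, 230, 233, 233, 233, 232, 232, 233, 195, 196, 190, 188, 189, 189, 185, 182, 69, 144, 233, 232, 233]
30 [234, 233, 234, 233, 234, 233, 233, 233, 233, 230, 232, 233, 233, 233, 233, 233, 233, 231, 224, 199, 198, 191, 184, 183, 185
[... 2716 characters left out ...]
05, 136, 134, 150, 155, 160, 156, 229, 166, 232, 233, 232, 168, 95]
210 [55, 54, 56, 156, 229, 231, 233, 233, 232, 223, 225, 227, 225, 224, 74, 101, 121, 86, 103, 133, 129, 149, 156, 231, 231, 232, 232, 231, 233, 148, 62, 47]
220 [54, 55, 57, 154, 231, 233, 230, 232, 232, 224, 223, 232, 220, 121, 172, 110, 174, 63, 115, 131, 133, 152, 157, 231, 230, 232, 232, 232, 65, 65, 47, 49]
230 [112, 54, 57, 151, 232, 230, 232, 231, 232, 224, 225, 231, 225, 169, 60, 184, 145, 108, 145, 105, 133, 155, 155, 231, 232, 230, 229, 232, 112, 48, 46, 50]
240 [169, 53, 59, 214, 233, 232, 229, 232, 232, 222, 226, 220, 225, 216, 164, 85, 174, 75, 113, 100, 133, 149, 204, 231, 232, 231, 176, 232, 183, 45, 46, 167]
```

```bash
python3 - <<'E'
from h import *
C=cam('wrist'); P=[ray(C,*p,.02) for p in((181,70),(322,70),(192,184),(326,184))]
print([p.round(3).tolist() for p in P]); c=np.mean(P,0); s=r.get_state(); M=R.from_quat(s['eef_rot']).as_matrix()
print(c, M.T@(np.array([c[0],c[1],.03])-s['tool_pos']))
E
```

```text
[[0.349, 0.386, 0.02], [0.471, 0.34, 0.02], [0.309, 0.286, 0.02], [0.437, 0.237, 0.02]]
[0.39151151 0.31242248 0.02      ] [ 0.0556367  -0.06015647  0.1565685 ]
```

Emit:
carry_out(
  plan=[
    {"xyz": [0.028,-0.03,0],"rot": [0,0,0],"grip": 255},
    {"xyz": [0.056,-0.06,0.01],"rot": [0,0,0],"grip": 255},
    {"xyz": [0.056,-0.06,0.05],"rot": [0,0,0],"grip": 255},
    {"xyz": [0.056,-0.06,0.09],"rot": [0,0,0],"grip": 255},
    {"xyz": [0.056,-0.06,0.125],"rot": [0,0,0],"grip": 255},
    {"xyz": [0.056,-0.06,0.15],"rot": [0,0,0],"grip": 255},
    {"xyz": [0.056,-0.06,0.16],"rot": [0,0,0],"grip": 255},
    {"xyz": [0.056,-0.06,0.167],"rot": [0,0,0],"grip": 255},
  ],
)

```text
clock: 19.22
tool_pos: [0.397, 0.3058, 0.0177]
eef_rot: [0.824, 0.566, -0.0, 0.0]
contact_force: [-0.3, 0.4, -0.1]
opening: 0.267
finger_force: 15.0
```

Emit:
carry_out(
  plan=[
    {"xyz": [0,0,0],"rot": [0,0,0],"grip": 255},
    {"xyz": [0,0,0],"rot": [0,0,0],"grip": 255},
  ],
)

```text
clock: 19.38
tool_pos: [0.3974, 0.3068, 0.0197]
eef_rot: [0.824, 0.566, 0.001, 0.0]
contact_force: [-0.6, 0.2, -0.7]
opening: 0.263
finger_force: 15.0
```

Emit:
carry_out(
  plan=[
    {"xyz": [0.003,-0.006,0.002],"rot": [0,0,0],"grip": 255},
    {"xyz": [0.003,-0.006,0.005],"rot": [0,0,0],"grip": 255},
    {"xyz": [0.003,-0.006,0.006],"rot": [0,0,0],"grip": 255},
    {"xyz": [0.003,-0.006,0.006],"rot": [0,0,0],"grip": 255},
    {"xyz": [0.003,-0.006,0.006],"rot": [0,0,0],"grip": 150},
    {"xyz": [0.003,-0.006,0.006],"rot": [0,0,0],"grip": 140},
    {"xyz": [0.003,-0.006,0.006],"rot": [0,0,0],"grip": 140},
    {"xyz": [0.003,-0.006,0.006],"rot": [0,0,0],"grip": 140},
  ],
)

```text
clock: 20.05
tool_pos: [0.3919, 0.3116, 0.0128]
eef_rot: [0.824, 0.566, 0.0, 0.0]
contact_force: [0.5, 0.6, 0.4]
opening: 0.448
finger_force: 0.0
```

Emit:
carry_out(
  plan=[
    {"xyz": [0,0,-0.01],"rot": [0,0,0],"grip": 140},
    {"xyz": [0,0,-0.03],"rot": [0,0,0],"grip": 140},
    {"xyz": [0,0,-0.06],"rot": [0,0,0],"grip": 140},
    {"xyz": [0,0,-0.1],"rot": [0,0,0],"grip": 140},
    {"xyz": [0,0,-0.14],"rot": [0,0,0],"grip": 140},
    {"xyz": [0,0,-0.18],"rot": [0,0,0],"grip": 140},
    {"xyz": [0,0,-0.18],"rot": [0,0,0],"grip": 140},
    {"xyz": [0,0,-0.18],"rot": [0,0,0],"grip": 140},
  ],
)

```text
clock: 20.72
tool_pos: [0.3928, 0.3124, 0.1955]
eef_rot: [0.824, 0.566, 0.003, -0.0]
contact_force: [0.1, 0.1, -1.1]
opening: 0.448
finger_force: 0.0
```

```bash
python3 - <<'E'
from h import *
C,im=snap('wrist','w16.png'); s=r.get_state(); print(s['tool_pos'],s['opening'],s['contact_force'])
g=cv2.cvtColor(im,cv2.COLOR_BGR2GRAY)
print(proj(C,[.3935,.3125,.016]))
for v in range(90,256,6): print(v,g[v,220:430:6].tolist())
D=cam('side')
im=snap('side','s16.png')[1];a=cv2.imread('pics/side0.png'); 
# rack right spring unchanged, bystanders
d=cv2.absdiff(im,a).max(2); print('rack right diff',d[337:360,412:450].mean(),'left',d[315:332,390:424].mean(),'cup',d[205:250,435:470].mean(),'stamp',d[236:276,303:328].mean(),'door',d[190:218,272:312].mean())
E
```

```text
[0.39179608 0.31162078 0.19378817] 0.45189742897450075 [-0.59575952 -0.15290103 -0.2021557 ]
[317.26736338 183.27060847]
90 [231, 232, 230, 231, 229, 232, 231, 232, 231, 232, 230, 230, 231, 231, 229, 232, 231, 230, 231, 231, 231, 232, 230, 230, 231, 230, 231, 231, 229, 230, 231, 73, 70, 149, 184]
96 [229, 231, 230, 230, 231, 231, 232, 232, 230, 231, 231, 229, 231, 229, 230, 229, 231, 231, 230, 230, 231, 229, 230, 230, 231, 231, 231, 230, 230, 231, 229, 72, 70, 139, 182]
102 [230, 231, 231, 231, 231, 230, 231, 231, 231, 230, 228, 231, 231, 229, 230, 230, 230, 230, 230, 228, 229, 229, 231, 231, 228, 231, 230, 231, 229, 229, 230, 72, 69, 122, 186]
108 [230, 231, 231, 229, 228, 230, 230, 231, 231, 230, 231, 230, 228, 230, 230, 230, 230, 231, 231, 230, 230, 231, 231, 230, 231, 231, 230, 230, 229, 230, 230, 107, 70, 79, 182]
114 [230, 231, 231, 231, 231, 230, 231, 228, 231, 231, 232, 231, 228, 230, 228, 229, 231, 232, 231, 230, 230, 230, 231, 230, 231, 229, 202, 183, 229, 230, 230, 213, 69, 68, 177]
120 [231, 231, 231, 230, 228, 230, 230, 230, 227, 231, 231, 230, 227, 230, 230, 230, 230, 2
[... 3187 characters left out ...]
, 91, 91, 97, 93, 97, 112, 125, 150, 151, 156, 153, 192, 227, 228]
240 [230, 219, 222, 222, 228, 220, 222, 89, 224, 226, 214, 217, 223, 212, 213, 222, 212, 129, 126, 121, 126, 127, 128, 125, 129, 124, 105, 131, 149, 68, 126, 155, 225, 228, 229]
246 [229, 224, 223, 228, 221, 38, 35, 36, 34, 31, 222, 217, 207, 216, 218, 222, 130, 129, 132, 130, 135, 131, 142, 26, 27, 24, 27, 29, 114, 111, 116, 149, 229, 229, 229]
252 [229, 228, 229, 229, 49, 34, 35, 37, 33, 35, 217, 220, 218, 223, 221, 153, 127, 120, 119, 136, 142, 144, 148, 25, 22, 28, 24, 27, 29, 113, 113, 151, 228, 227, 226]
rack right diff 0.9702517162471396 left 35.50865051903114 cup 2.5663492063492064 stamp 33.115 door 25.116964285714285
```

```bash
python3 - <<'E'
from h import *
for n,rois in (('scene',{'stamp':(250,200,282,248),'screw':(270,205,325,235),'door':(312,180,370,212),'pad':(172,238,232,276),'tape':(402,212,472,278),'flag':(300,215,330,250)}),('side',{'stamp':(300,234,330,280),'pad':(280,302,350,352),'lock?':(368,158,384,176)})):
    a=cv2.imread(f'pics/{n}0.png'); im=snap(n,n+'_end.png')[1]
    for k,(x0,y0,x1,y1) in rois.items():
        t=a[y0:y1,x0:x1]; w=im[y0-15:y1+15,x0-15:x1+15]; m=cv2.matchTemplate(w,t,cv2.TM_CCOEFF_NORMED); _,v,_,p=cv2.minMaxLoc(m); print(n,k,round(v,2),p)
s=r.get_state(); print(s['clock'])
E
```

```text
scene stamp 0.91 (15, 15)
scene screw 0.83 (15, 15)
scene door 0.71 (15, 15)
scene pad 1.0 (15, 15)
scene tape 1.0 (15, 15)
scene flag 0.88 (16, 15)
side stamp 0.88 (15, 15)
side pad 1.0 (15, 15)
side lock? 1.0 (15, 15)
20.9167
```

No bystander has moved, and the spring lies in the tray. I hand the job in.

```bash
python3 -c "
from h import *
print(r.finish_job())"
```

```text
the job is handed in; nothing more can be done
None
```

The left-groove spring pushed with about 15–16 N at the mark (12 N or more), so it is sound and now lies in the rectangular tray; the other spring and the bystanders show no movement in the camera images, and the job is handed in (no verdict came back).

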